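# Load, crank in and start a UV curing batch with a fold-away handwheel handle

### The arm

A 6-joint arm with a two-finger parallel gripper is mounted at the origin on the work surface. World frame = base frame: x ahead of the robot, y to its left, z up, the work surface at z = 0. Lengths are in m, angles in degrees, forces in N, time in s.
With the tool pointing down it reaches from about 0.4 to 0.825 m from the base axis. Payload 7 kg.
Tool frame: the origin (TCP) lies between the finger pads; the fingertips stand 19 mm ahead of it and the grasp point (between the pads) is the TCP (r.finger_overhang is the distance from the TCP to the fingertips, in m); z points along the fingers, y is the direction in which the jaws open and shut (so a half turn about z gives the same grasp; the last joint's range is limited). The gripper opens to 88 mm and grips with 3 to 60 N. Pads are 19 mm wide; open, the fingers measure 130 mm over their backs; the gripper's body (78 mm by 193 mm) begins 47 mm behind the grasp point.
Start: joints at [82.053, 20.546, 0.682, 0, -70.136, -16.507], TCP at [0.279, 0.614, 0.246] pointing down, gripper open.
Joint ranges: [-176.03, 176.03], [-82.01, 121.73], [-58.28, 71.71], [-173.87, 95.51], [-174.79, -0.11], [-173.66, 173.66]. Speed limits (degrees/s): [136.94, 136.94, 172.46, 180, 180, 180].

### API

Orientations are given as [roll, pitch, yaw] about the fixed x, y, z axes, in that order (R = Rz(yaw) Ry(pitch) Rx(roll)).
In Python, from plant import r, optics gives the robot as it stands. The module is installed in compiled form; this text tells all that it offers.
- The arm moves only by the tool step_arm, never from a script. Its argument "increments" is a list of rows, each an object of numbers: "tx", "ty", "tz": the shift along the world's x, y, z in mm; "ax", "ay", "az": the turn, a rotation vector about the world's x, y, z in degrees; "claw": the gripper command: -1 is shut, 1 is fully open, values between are in proportion. In form: [{"tx": .., "ty": .., "tz": .., "ax": .., "ay": .., "az": .., "claw": ..}, ...]. A call has 1 to 12 rows; each row shifts and turns the commanded pose from where the row before left it; what a row does not reach is not made up. A row lasts 1/10 s, in which the tool goes at most 50 mm and 8.59 degrees, less where a joint would pass 70% of its speed; a pose out of reach is approached as far as the arm can. A call with a gripper value outside its range is refused whole. The fingers move at their own pace and stop on an object; "newtons" is the grip in N (left out, the last holds). Time passes only in rows, so rows that do not move let the fingers close. It gives the time, the measured TCP pose, the force and the opening at its end, in the units of the state.
- r.get_state(): the state, without advancing time (a new reading comes with each control period).
- optics.capture(name): name is "side" or "top"; returns a dict with "image" (420x560x3 uint8, blue, green, red), "depth" (420x560 float32, m along the optical axis (not along the pixel's ray), 0 where there is no reading), "fx", "fy", "cx", "cy" (pixels), "R" (3x3) and "t" (3): a world point X has camera coordinates R X + t. Camera axes: x right, y down, z forward; pixel columns grow to the right and rows downward; lengths in m; the calibration is good to about 2 mm. A picture is of the moment at which its call begins.
- r.close_job(): hands the job in, once; it reports no verdict.
The state is a dict: "time_s": time; "joints": joint angles; "qd": joint speeds; "joint_torque": joint torques, N m; "tcp_pos": TCP position; "eef_rot": TCP orientation; "contact_force": force on the tool from outside, world axes, zero at the start; "moment": the same for the moment, N m; "gripper_width": finger opening in m.
Only numpy, scipy, OpenCV 4.12 (cv2) and the standard library are available. Lean on these libraries where they do the work, as an engineer would, in place of code of your own. Each camera call takes 0.05 s, during which the arm holds its last target. There are 200 camera calls.

### The job

Run a curing batch on the UV bench: leaving the handwheel's handle folded, stand every sensor housing from the mat upright in a pocket of the white nest block, each fully down. Then swing the red fold-away handle up until it stands upright and crank the handwheel by it, counter-clockwise as seen from above, until the loaded slide is all the way in under the amber hood; fold the handle flat again, and last of all press the green start button fully and let it go, without disturbing the other things on the bench.

Things in the scene. Friction and masses are not known exactly. Their poses are not given: they have to be found in the camera images.
- housing0_mid (a point): an upright sensor housing (two to four are there, the others absent): aluminium, round body 28 mm across on a foot flange 38 mm across and 8 mm high, blue band, pale lens on top, 66 mm tall, 85 g. This point is on its axis, half-way up, 33 mm above its underside; z is its axis. Hold it by the straight body, 8 to 60 mm above the underside; it starts on a 2 mm mat
- housing1_mid (a point): an upright sensor housing (two to four are there, the others absent): aluminium, round body 28 mm across on a foot flange 38 mm across and 8 mm high, blue band, pale lens on top, 66 mm tall, 85 g. This point is on its axis, half-way up, 33 mm above its underside; z is its axis. Hold it by the straight body, 8 to 60 mm above the underside; it starts on a 2 mm mat
- housing2_mid (a point): an upright sensor housing (two to four are there, the others absent): aluminium, round body 28 mm across on a foot flange 38 mm across and 8 mm high, blue band, pale lens on top, 66 mm tall, 85 g. This point is on its axis, half-way up, 33 mm above its underside; z is its axis. Hold it by the straight body, 8 to 60 mm above the underside; it starts on a 2 mm mat
- housing3_mid (a point): an upright sensor housing (two to four are there, the others absent): aluminium, round body 28 mm across on a foot flange 38 mm across and 8 mm high, blue band, pale lens on top, 66 mm tall, 85 g. This point is on its axis, half-way up, 33 mm above its underside; z is its axis. Hold it by the straight body, 8 to 60 mm above the underside; it starts on a 2 mm mat
- pocket0 (a point): centre of the mouth of one of the four round pockets (2 x 2, 62 mm apart) in the white nest block on the slide; 43 mm in diameter, 14 mm deep, 2 mm chamfer; z up. A housing stands in it on its flange, with its half-way point 19 mm above this point. Any pocket will do for any housing. This one is at -x -y from the block's middle, in the machine's axes
- pocket1 (a point): centre of the mouth of one of the four round pockets (2 x 2, 62 mm apart) in the white nest block on the slide; 43 mm in diameter, 14 mm deep, 2 mm chamfer; z up. A housing stands in it on its flange, with its half-way point 19 mm above this point. Any pocket will do for any housing. This one is at -x +y from the block's middle, in the machine's axes
- pocket2 (a point): centre of the mouth of one of the four round pockets (2 x 2, 62 mm apart) in the white nest block on the slide; 43 mm in diameter, 14 mm deep, 2 mm chamfer; z up. A housing stands in it on its flange, with its half-way point 19 mm above this point. Any pocket will do for any housing. This one is at +x -y from the block's middle, in the machine's axes
- pocket3 (a point): centre of the mouth of one of the four round pockets (2 x 2, 62 mm apart) in the white nest block on the slide; 43 mm in diameter, 14 mm deep, 2 mm chamfer; z up. A housing stands in it on its flange, with its half-way point 19 mm above this point. Any pocket will do for any housing. This one is at +x +y from the block's middle, in the machine's axes
- nest_centre (a point): centre of the top face of the white nest block (122 x 122 mm, its top 61 mm above the table); moves with the slide; x and y are the machine's: -y is the way into the amber hood, +x is the side of the handwheel, z up
- nest (a joint): travel of the slide with the nest block, m: 0 = all the way out at the loading end, 0.22 = all the way in under the amber hood, against its stop. Geared to the handwheel: 10 mm per rad (63 mm per turn); it stays where it is left and cannot easily be pushed by hand (about 6 N of friction)
- crank (a joint): turn of the handwheel, rad, 0 to 22 (3.5 turns), growing counter-clockwise as seen from above; counter-clockwise drives the slide in. The wheel is black, spoked, 116 mm across, lies level (its axis is vertical), its top 138 mm above the table, turned with about 1.5 to 3 N at the handle. It stays where it is left
- wheel_hub (a point): point on the handwheel's vertical axis, at the height of the handle's fold pivot (156 mm above the table)
- fold (a joint): angle of the handwheel's fold-away handle, rad: 0 = folded flat, lying level over the wheel and pointing inwards across the hub; 1.571 = swung up to its stop, standing upright beside the rim. Stiff with friction (0.07 N m, about 1.5 N at the grip), stays where it is left
- fold_pivot (a point): pivot of the fold-away handle, in a steel fork on the rim, 48 mm from the wheel's axis and 156 mm above the table; the pivot pin lies level, along the rim's tangent. The handle swings up in the vertical plane through the wheel's axis
- handle_grip (a point): point on the axis of the red handle, 52 mm from its pivot. The handle is a round grip 21 mm in diameter that turns freely on its own axis, from 17 to 80 mm from the pivot; folded, its underside is 7 mm above the wheel's top
- start_top (a point): top centre of the green start button (30 mm across) on the grey control box at the closed end of the hood, box top 92 mm above the table, button top 18 mm above that; pressed straight down
- start (a joint): travel of the start button, m: 0 = up, 0.006 = fully down; spring, about 5 N at the bottom, comes back up when let go
- uv_bench: the machine, fixed; origin on the table, x away from the robot, y to its left, small yaw. Base 150 x 480 mm; clear amber hood 150 x 154 mm centred at y = -80 mm, open towards +y, opening 149 and roof 153 mm above the table, black lamp head on it (62 mm square, top 203 mm); blue gearbox and handwheel, axis at x = 135, y = 0; grey control box at y = -215 mm
- glue: small black glue bottle, 30 mm across and 70 mm tall, orange cap; bystander among the housings; origin at its underside
- swab_cup: small white cup, 44 mm across and 50 mm tall; bystander among the housings; origin at its underside
- tape: roll of yellow tape lying flat, 96 mm across and 24 mm high; bystander beyond the mat; origin at its underside
- driver: blue-handled screwdriver lying flat, 170 mm long; bystander behind the machine; lies roughly left to right
- solvent: white bottle, 60 mm across and 140 mm tall; bystander behind the machine; origin at its underside
- reel_tray: empty blue tray 100 x 130 mm, 35 mm high; bystander beyond the mat; origin at its underside

How it is judged (in metres and radians):
On the way, in this order (a step that is already met when the one before it is completed fails the run):
1. every housing stands upright and fully down in a pocket of the nest, the handle still folded (z of housing0_mid in the frame of nest_centre between 0.015 and 0.0225 m and x of housing0_mid in the frame of nest_centre between -0.05 and 0.05 m and y of housing0_mid in the frame of nest_centre between -0.05 and 0.05 m and angle between each of housing0_mid, housing1_mid, housing2_mid, housing3_mid's own z axis and vertical below 0.12 rad and z of housing1_mid in the frame of nest_centre between 0.015 and 0.0225 m and x of housing1_mid in the frame of nest_centre between -0.05 and 0.05 m and y of housing1_mid in the frame of nest_centre between -0.05 and 0.05 m and z of housing2_mid in the frame of nest_centre between 0.015 and 0.0225 m and x of housing2_mid in the frame of nest_centre between -0.05 and 0.05 m and y of housing2_mid in the frame of nest_centre between -0.05 and 0.05 m and z of housing3_mid in the frame of nest_centre between 0.015 and 0.0225 m and x of housing3_mid in the frame of nest_centre between -0.05 and 0.05 m and y of housing3_mid in the frame of nest_centre between -0.05 and 0.05 m and value of joint fold below 0.3 rad), for 0.2 s.
2. the handle is swung up upright (value of joint fold above 1.35 rad), for 0.2 s.
3. the slide is cranked all the way in, the handle still up and the housings still standing in their pockets (value of joint nest above 0.214 m and value of joint fold above 1.1 rad and z of housing0_mid in the frame of nest_centre between 0.015 and 0.0225 m and x of housing0_mid in the frame of nest_centre between -0.05 and 0.05 m and y of housing0_mid in the frame of nest_centre between -0.05 and 0.05 m and angle between each of housing0_mid, housing1_mid, housing2_mid, housing3_mid's own z axis and vertical below 0.12 rad and z of housing1_mid in the frame of nest_centre between 0.015 and 0.0225 m and x of housing1_mid in the frame of nest_centre between -0.05 and 0.05 m and y of housing1_mid in the frame of nest_centre between -0.05 and 0.05 m and z of housing2_mid in the frame of nest_centre between 0.015 and 0.0225 m and x of housing2_mid in the frame of nest_centre between -0.05 and 0.05 m and y of housing2_mid in the frame of nest_centre between -0.05 and 0.05 m and z of housing3_mid in the frame of nest_centre between 0.015 and 0.0225 m and x of housing3_mid in the frame of nest_centre between -0.05 and 0.05 m and y of housing3_mid in the frame of nest_centre between -0.05 and 0.05 m), for 0.2 s.
4. the handle is folded flat again (value of joint fold below 0.2 rad and value of joint nest above 0.214 m), for 0.2 s.
5. the start button is pressed (value of joint start above 0.0045 m).
At the end, for the whole second after the job is handed in: Every housing stands upright (within 0.12 rad) and fully down (to about 3 mm) in a pocket of the nest, at rest; the slide is in to within 6 mm of its stop; the handle is folded to within 0.2 rad of flat; the start button has been pressed and is up again (all of step 4 and z of housing0_mid in the frame of nest_centre between 0.015 and 0.0225 m and x of housing0_mid in the frame of nest_centre between -0.05 and 0.05 m and y of housing0_mid in the frame of nest_centre between -0.05 and 0.05 m and angle between each of housing0_mid, housing1_mid, housing2_mid, housing3_mid's own z axis and vertical below 0.12 rad and z of housing1_mid in the frame of nest_centre between 0.015 and 0.0225 m and x of housing1_mid in the frame of nest_centre between -0.05 and 0.05 m and y of housing1_mid in the frame of nest_centre between -0.05 and 0.05 m and z of housing2_mid in the frame of nest_centre between 0.015 and 0.0225 m and x of housing2_mid in the frame of nest_centre between -0.05 and 0.05 m and y of housing2_mid in the frame of nest_centre between -0.05 and 0.05 m and z of housing3_mid in the frame of nest_centre between 0.015 and 0.0225 m and x of housing3_mid in the frame of nest_centre between -0.05 and 0.05 m and y of housing3_mid in the frame of nest_centre between -0.05 and 0.05 m and value of joint start below 0.002 m and linear speed of each of housing0, housing1, housing2, housing3 below 0.02 m/s); the robot touches nothing.
It fails at once if the slide is driven other than with the handle out (by the wheel's rim or by pushing it) (value of joint fold below 0.8 rad and value of joint nest between 0.05 and 0.19 m).
It fails at once if a bystander is moved more than 30 mm (distance of any of glue, swab_cup, tape, driver, solvent, reel_tray from where it was at the start of the episode above 0.03 m).
Of housing0, housing1, housing2, housing3 only 2 to 4 are there at a start; the rules pass over those that are not, and their reading is None.
At some moment in a run one of housing0, housing1, housing2, housing3 may be knocked a few centimetres aside while the robot is not near it.
It also fails if it takes over 210 s, if anything falls off the work surface, if the arm or the gripper's body presses on something with over 40 N, if the wrist force passes 120 N, or if a joint passes its speed limit or range.

## Working session

There is one attempt and no reset: what is moved stays moved. The work goes in short steps, Python scripts to look and compute and a tool call to move; the robot and the scene stay as the last step left them, time stands still between calls to the robot, and variables do not carry over. Pictures are saved under pics/ and viewed, about 12 in all and at most 16, crops included, and the job is handed in when it is done.

Besides the shell and the picture viewer there is one more tool, called after "Emit:" as a command line: name --argument value ..., lists and objects as JSON in quotes. step_arm: Moves the arm, as the interface text tells. Its arguments: {"type":"object","properties":{"increments":{"type":"array","items":{"type":"object","properties":{"tx":{"type":"number"},"ty":{"type":"number"},"tz":{"type":"number"},"ax":{"type":"number"},"ay":{"type":"number"},"az":{"type":"number"},"claw":{"type":"number"}}}},"newtons":{"type":"number"}},"required":["increments"]}

```bash
ls; mkdir -p pics; cat > h.py <<'E'
import numpy as np, cv2
from plant import r, optics
def grab(name, fn=None):
    c=optics.capture(name)
    if fn: cv2.imwrite('pics/'+fn, c['image'])
    return c
def cloud(c):
    h,w=c['depth'].shape
    v,u=np.mgrid[0:h,0:w]
    d=c['depth']
    P=np.stack([(u-c['cx'])/c['fx']*d,(v-c['cy'])/c['fy']*d,d],-1)
    W=(P-c['t'])@c['R']
    W[d==0]=np.nan
    return W
def ray(c,u,v,z):
    d=np.array([(u-c['cx'])/c['fx'],(v-c['cy'])/c['fy'],1.])@c['R']
    o=-c['R'].T@c['t']
    return o+d*(z-o[2])/d[2]
def proj(c,X):
    p=c['R']@np.asarray(X,float)+c['t']
    return p[0]/p[2]*c['fx']+c['cx'],p[1]/p[2]*c['fy']+c['cy']
E
python3 - <<'E'
from h import *
for n in('top','side'):
    c=grab(n,n+'0.png'); np.savez(n+'0.npz',**c)
    print(n,c['fx'],c['fy'],c['cx'],c['cy'],-c['R'].T@c['t'],c['R'][2])
s=r.get_state();print(s)
E
```

```text
pics
top 417.40103964743605 417.40103964743605 282.50842487065756 213.17579381468474 [0.40215612 0.02135543 1.19031046] [ 0.18437777 -0.00677917 -0.98283207]
side 542.3531857853893 542.3531857853893 277.6803880268415 204.99525592279892 [0.40682807 0.85917114 1.09340463] [ 0.14042998 -0.62778869 -0.76561138]
{'time_s': 0.1, 'joints': array([ 8.20520698e+01,  2.05876397e+01,  6.39278473e-01, -1.56991388e-02,
       -7.01367386e+01, -1.65050001e+01]), 'qd': array([ 0.0343173 , -0.13318668,  0.11711301,  0.02446159, -0.04386729,
       -0.03221752]), 'joint_torque': array([-1.38142637e-03, -5.84163308e+01,  2.93750918e+01,  7.01547951e+00,
        1.01764739e-02, -4.57030808e-05]), 'tcp_pos': array([0.27929815, 0.61405862, 0.24472123]), 'eef_rot': array([ 1.79914214e+02, -1.00278252e-02, -2.44582680e+01]), 'contact_force': array([ 0.01778745, -0.65062514,  0.234666  ]), 'moment': array([-0.05856828,  0.02928268,  0.01160471]), 'gripper_width': 0.08755326497435227}
```

View pics/top0.png

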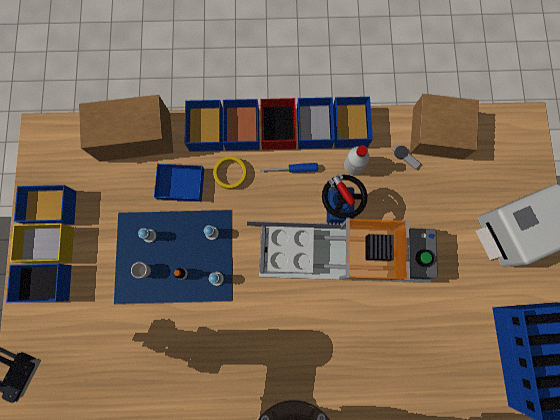

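View pics/side0.png

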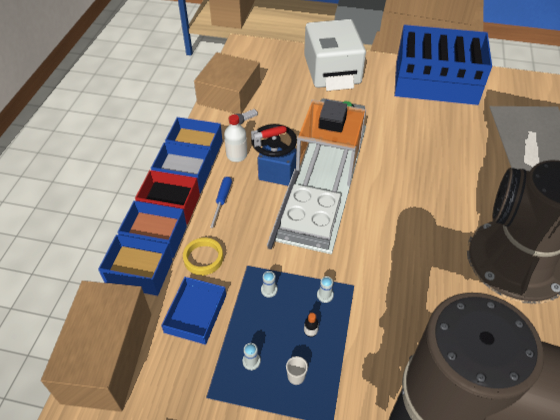

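Top view: three housings at about (146,235), (210,232), (216,279); glue (180,273), cup (141,269); nest block about (291,249) with 4 pockets; wheel at (345,196) with the red handle folded; green button (425,257). The side view agrees.

```bash
cat > meas.py <<'E'
from h import *
def comps(c,mask,amin=15):
    W=cloud(c); n,l,st,ce=cv2.connectedComponentsWithStats(mask.astype(np.uint8))
    out=[]
    for i in range(1,n):
        if st[i,4]>=amin:
            p=W[l==i]; out.append((st[i,4],ce[i].round(1),np.nanmedian(p,0).round(4),np.nanpercentile(p[:,2],95).round(4),(np.nanmin(p,0)).round(3),np.nanmax(p,0).round(3)))
    return out
E
python3 - <<'E'
from meas import *
for n in('top','side'):
    c=dict(np.load(n+'0.npz')); W=cloud(c); z=W[...,2]; hsv=cv2.cvtColor(c['image'],cv2.COLOR_BGR2HSV)
    H,S,V=cv2.split(hsv)
    print(n,'tall things on mat side (y>0.2, z .055-.08)')
    m=(z>.058)&(z<.085)&(W[...,1]>.13)&(W[...,1]<.5)&(W[...,0]>.35)&(W[...,0]<.75)
    for o in comps(c,m,5): print(o)
    m=(z>.010)&(z<.085)&(W[...,1]>.13)&(W[...,1]<.5)&(W[...,0]>.35)&(W[...,0]<.63)
    for o in comps(c,m,20): print(' low',o)
    for nm,m in (('green',(H>45)&(H<80)&(S>120)),('red',((H<8)|(H>172))&(S>160)&(abs(z-.16)<.05))):
        for o in comps(c,m&(W[...,1]<0.1),20): print(nm,o)
    m=(S<60)&(V>120)&(abs(z-.061)<.006)&(W[...,1]<.2)&(W[...,1]>-.1)
    m=m.astype(np.uint8); cs,_=cv2.findContours(m,cv2.RETR_CCOMP,cv2.CHAIN_APPROX_NONE)
    for k in cs:
        if cv2.contourArea(k)>60:
            (u,v),(a,b),t=cv2.minAreaRect(k); (eu,ev),ax,_=cv2.fitEllipse(k); print('nest',cv2.contourArea(k),ray(c,u,v,.061).round(4),'ell',ray(c,eu,ev,.061).round(4),np.round(ax,1),[ray(c,*q,.061)[:2].round(4).tolist() for q in cv2.boxPoints(((u,v),(a,b),t))] if cv2.contourArea(k)>1000 else '')
    m=(V<60)&(abs(z-.136)<.012)&(W[...,1]<.1)&(W[...,0]>.5)
    for o in comps(c,m,20): print('wheel',o)
E
```

```text
top tall things on mat side (y>0.2, z .055-.08)
(np.int32(83), array([208.4, 230.4]), array([0.5712, 0.2167, 0.0644]), np.float64(0.0679), array([0.558, 0.204, 0.058]), array([0.583, 0.229, 0.071]))
(np.int32(85), array([143.1, 233.2]), array([0.5671, 0.393 , 0.0644]), np.float64(0.0705), array([0.555, 0.381, 0.058]), array([0.579, 0.409, 0.071]))
(np.int32(34), array([177. , 272.7]), array([0.4575, 0.2975, 0.0714]), np.float64(0.0745), array([0.452, 0.291, 0.062]), array([0.465, 0.305, 0.076]))
(np.int32(86), array([213.4, 278.1]), array([0.4419, 0.2025, 0.0646]), np.float64(0.0687), array([0.429, 0.189, 0.058]), array([0.456, 0.215, 0.074]))
 low (np.int32(133), array([210., 232.]), array([0.5681, 0.2135, 0.0619]), np.float64(0.0677), array([0.553, 0.198, 0.01 ]), array([0.588, 0.232, 0.071]))
 low (np.int32(162), array([146.4, 234.6]), array([0.5651, 0.3882, 0.0594]), np.float64(0.0695), array([0.55 , 0.377, 0.01 ]), array([0.584, 0.409, 0.071]))
 low (np.int32(190), array([139.3, 270. ]), array([0.47  , 0.4153, 0.04  ]), np.float64(0.054), array([0.45 , 0.385, 0.01 ]), array([0.4
[... 3311 characters left out ...]
0.0603], [0.5845, -0.07], [0.4514, -0.0597], [0.4538, 0.0678]]
nest 197.0 [0.4848 0.0337 0.061 ] ell [0.4861 0.033  0.061 ] [13.7 18.6] 
nest 196.0 [0.5467 0.028  0.061 ] ell [0.5476 0.0288 0.061 ] [14.1 17.9] 
nest 181.0 [ 0.4827 -0.0291  0.061 ] ell [ 0.4822 -0.0288  0.061 ] [13.3 17.6] 
nest 176.0 [ 0.5433 -0.0328  0.061 ] ell [ 0.544  -0.0325  0.061 ] [12.8 17.8] 
wheel (np.int32(65), array([266.9, 127. ]), array([ 0.6703, -0.1831,  0.1354]), np.float64(0.1385), array([ 0.636, -0.198,  0.127]), array([ 0.689, -0.162,  0.14 ]))
wheel (np.int32(455), array([278.1, 144.7]), array([ 0.622, -0.127,  0.134]), np.float64(0.1386), array([ 0.584, -0.193,  0.124]), array([ 0.681, -0.084,  0.142]))
```

Measured with both views averaged: housings A(0.571,0.219), B(0.568,0.396), C(0.443,0.204); pockets and nest centre (0.515,-0.002), machine yaw about -3.4°. Sizes and heights match the given ones. Going above housing A first.

Emit:
step_arm --increments '[{"tx":29,"ty":-39,"az":-2,"claw":0.2},{"tx":29,"ty":-39,"az":-2,"claw":0.2},{"tx":29,"ty":-39,"az":-2,"claw":0.2},{"tx":29,"ty":-39,"az":-2,"claw":0.2},{"tx":29,"ty":-39,"az":-2,"claw":0.2},{"tx":29,"ty":-39,"az":-2,"claw":0.2},{"tx":29,"ty":-39,"az":-2,"claw":0.2},{"tx":29,"ty":-39,"az":-2,"claw":0.2},{"tx":29,"ty":-39,"az":-2,"claw":0.2},{"tx":29,"ty":-39,"az":-2,"claw":0.2},{"tx":0,"claw":0.2},{"tx":0,"claw":0.2}]' --newtons 20

```text
$.increments[0]: bad value
```

```bash
cat >> meas.py <<'E'
def state():
    s=r.get_state(); print('t',round(s['time_s'],2),'tcp',(s['tcp_pos']*1000).round(1),'rot',s['eef_rot'].round(1),'F',s['contact_force'].round(1),'w',round(s['gripper_width']*1000,1),'j',s['joints'].round(0)); return s
def tops(z0=.058,z1=.08,box=(.35,.75,.12,.5)):
    res={}
    for n in('top','side'):
        c=optics.capture(n); W=cloud(c); z=W[...,2]
        m=(z>z0)&(z<z1)&(W[...,0]>box[0])&(W[...,0]<box[1])&(W[...,1]>box[2])&(W[...,1]<box[3])
        for o in comps(c,m,12): print(n,o[0],'mid',((o[4]+o[5])/2*1000).round(0)[:2],'med',(o[2]*1000).round(0))
E
python3 - <<'E'
from meas import *
state(); tops(); c=grab('side','s1.png')
E
```

```text
t 0.1 tcp [279.3 614.1 244.7] rot [179.9  -0.  -24.5] F [ 0.  -0.7  0.2] w 87.6 j [ 82.  21.   1.  -0. -70. -17.]
top 82 mid [571. 216.] med [571. 217.  65.]
top 84 mid [566. 395.] med [567. 394.  64.]
top 34 mid [459. 299.] med [458. 298.  71.]
top 85 mid [442. 202.] med [442. 202.  65.]
side 103 mid [573. 220.] med [572. 222.  63.]
side 106 mid [443. 206.] med [443. 207.  63.]
side 60 mid [460. 302.] med [459. 304.  69.]
side 136 mid [569. 398.] med [568. 400.  64.]
```

Emit:
step_arm --increments '[{"tx":29,"ty":-39,"tz":0,"ax":0,"ay":0,"az":-2,"claw":0.2},{"tx":29,"ty":-39,"tz":0,"ax":0,"ay":0,"az":-2,"claw":0.2},{"tx":29,"ty":-39,"tz":0,"ax":0,"ay":0,"az":-2,"claw":0.2},{"tx":29,"ty":-39,"tz":0,"ax":0,"ay":0,"az":-2,"claw":0.2},{"tx":29,"ty":-39,"tz":0,"ax":0,"ay":0,"az":-2,"claw":0.2},{"tx":29,"ty":-39,"tz":0,"ax":0,"ay":0,"az":-2,"claw":0.2},{"tx":29,"ty":-39,"tz":0,"ax":0,"ay":0,"az":-2,"claw":0.2},{"tx":29,"ty":-39,"tz":0,"ax":0,"ay":0,"az":-2,"claw":0.2},{"tx":29,"ty":-39,"tz":0,"ax":0,"ay":0,"az":-2,"claw":0.2},{"tx":29,"ty":-39,"tz":0,"ax":0,"ay":0,"az":-2,"claw":0.2},{"tx":0,"ty":0,"tz":0,"ax":0,"ay":0,"az":0,"claw":0.2},{"tx":0,"ty":0,"tz":0,"ax":0,"ay":0,"az":0,"claw":0.2}]' --newtons 20

```text
time_s: 1.45
tcp_pos: [0.5699, 0.2231, 0.2452]
eef_rot: [180.0, 0.0, -44.6]
contact_force: [-0.5, 0.2, -0.1]
gripper_width: 0.0528
```

```bash
python3 - <<'E'
from meas import *
state(); tops(); c=grab('side','s1.png')
a=cv2.imread('pics/top0.png')[160:300,230:460]; cv2.imwrite('pics/z0.png',cv2.resize(a,None,fx=3.4,fy=3.4,interpolation=cv2.INTER_CUBIC))
E
```

```text
t 1.45 tcp [569.9 223.1 245.2] rot [180.    0.  -44.6] F [-0.5  0.2 -0.1] w 52.8 j [ 40.  15.  -8.  -0. -68.   6.]
top 83 mid [567. 395.] med [567. 393.  64.]
top 33 mid [458. 299.] med [458. 298.  72.]
top 82 mid [442. 202.] med [442. 202.  65.]
side 108 mid [572. 220.] med [571. 222.  64.]
side 110 mid [444. 206.] med [443. 208.  63.]
side 60 mid [459. 302.] med [459. 304.  70.]
side 139 mid [568. 397.] med [568. 399.  64.]
```

View pics/z0.png

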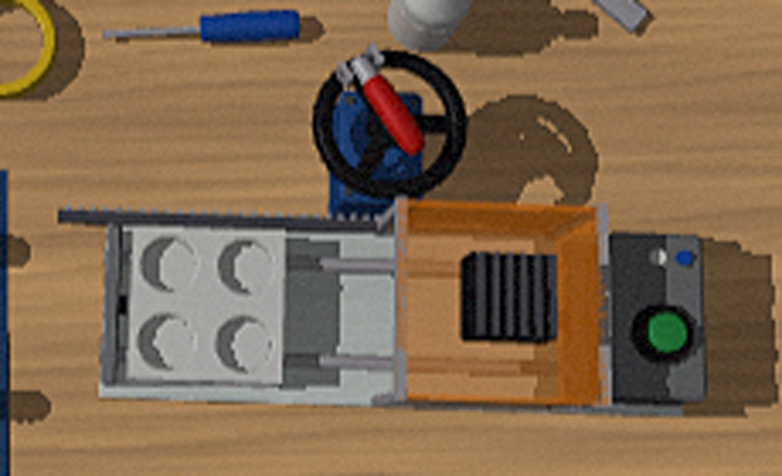

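The crop shows the fork (pivot) at zoom (358,67), i.e. pixel (335,180), and the red tip at (351,203). The handle therefore points from +x+y of the hub across it. Now grasping A.

Emit:
step_arm --increments '[{"tx":1,"ty":-5,"tz":-40,"ax":0,"ay":0,"az":0,"claw":0.2},{"tx":0,"ty":0,"tz":-40,"ax":0,"ay":0,"az":0,"claw":0.2},{"tx":0,"ty":0,"tz":-40,"ax":0,"ay":0,"az":0,"claw":0.2},{"tx":0,"ty":0,"tz":-40,"ax":0,"ay":0,"az":0,"claw":0.2},{"tx":0,"ty":0,"tz":-38,"ax":0,"ay":0,"az":0,"claw":0.2},{"tx":0,"ty":0,"tz":0,"ax":0,"ay":0,"az":0,"claw":0.2},{"tx":0,"ty":0,"tz":0,"ax":0,"ay":0,"az":0,"claw":-1},{"tx":0,"ty":0,"tz":0,"ax":0,"ay":0,"az":0,"claw":-1},{"tx":0,"ty":0,"tz":0,"ax":0,"ay":0,"az":0,"claw":-1},{"tx":0,"ty":0,"tz":0,"ax":0,"ay":0,"az":0,"claw":-1},{"tx":0,"ty":0,"tz":0,"ax":0,"ay":0,"az":0,"claw":-1}]' --newtons 20

```text
time_s: 2.7
tcp_pos: [0.5712, 0.2201, 0.0495]
eef_rot: [-179.8, -0.0, -44.4]
contact_force: [-2.8, 0.7, 7.0]
gripper_width: 0.0274
```

Emit:
step_arm --increments '[{"tx":0,"ty":0,"tz":30,"ax":0,"ay":0,"az":0,"claw":-1},{"tx":0,"ty":0,"tz":40,"ax":0,"ay":0,"az":0,"claw":-1},{"tx":0,"ty":0,"tz":40,"ax":0,"ay":0,"az":0,"claw":-1},{"tx":0,"ty":0,"tz":40,"ax":0,"ay":0,"az":0,"claw":-1},{"tx":-4,"ty":-40,"tz":0,"ax":0,"ay":0,"az":0,"claw":-1},{"tx":-4,"ty":-40,"tz":0,"ax":0,"ay":0,"az":0,"claw":-1},{"tx":-4,"ty":-40,"tz":0,"ax":0,"ay":0,"az":0,"claw":-1},{"tx":-5,"ty":-45,"tz":0,"ax":0,"ay":0,"az":0,"claw":-1},{"tx":-5,"ty":-45,"tz":0,"ax":0,"ay":0,"az":0,"claw":-1},{"tx":-5,"ty":-45,"tz":0,"ax":0,"ay":0,"az":0,"claw":-1},{"tx":0,"ty":0,"tz":0,"ax":0,"ay":0,"az":0,"claw":-1}]'

```text
time_s: 3.8
tcp_pos: [0.5421, -0.0398, 0.1983]
eef_rot: [-180.0, -0.0, -44.7]
contact_force: [0.9, -0.2, -0.2]
gripper_width: 0.0278
```

```bash
python3 - <<'E'
from meas import *
s=state(); c=grab('side','s2.png'); 
p=s['tcp_pos']; print(proj(c,p))
a=c['image'][80:280,210:410]; cv2.imwrite('pics/z2.png',cv2.resize(a,None,fx=3,fy=3,interpolation=cv2.INTER_CUBIC))
E
```

```text
t 3.8 tcp [542.1 -39.8 198.3] rot [-180.    -0.   -44.7] F [ 0.9 -0.2 -0.2] w 27.8 j [ 16.  10. -20.   0. -60.  29.]
(np.float64(305.01417429047854), np.float64(154.31075169887885))
```

View pics/z2.png

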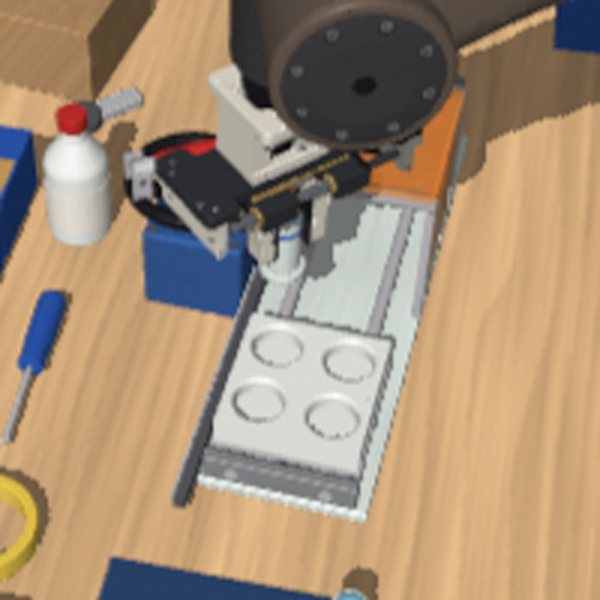

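```bash
cat >> meas.py <<'E'
from scipy.optimize import least_squares
def held(r0=.014):
    """axis of the held housing from the side cloud: flange rim and body"""
    s=r.get_state(); p=s['tcp_pos']; c=optics.capture('side'); W=cloud(c).reshape(-1,3)
    for nm,za,zb,rad in (('flange',-.047,-.037,.019),('body',-.035,-.021,.014)):
        q=W[(W[:,2]>p[2]+za)&(W[:,2]<p[2]+zb)&(np.hypot(*(W[:,:2]-p[:2]).T)<.028)]
        if len(q)<6: print(nm,'few',len(q)); continue
        f=least_squares(lambda x:np.hypot(q[:,0]-x[0],q[:,1]-x[1])-rad,p[:2],loss='soft_l1',f_scale=.002)
        print(nm,len(q),'axis-tcp mm',((f.x-p[:2])*1000).round(1),'zmin',((q[:,2].min()-p[2])*1000).round(1),'x ext',((np.percentile(q[:,0],[2,98]).mean()-p[0])*1000).round(1),'res',(f.fun.std()*1000).round(1))
E
python3 - <<'E'
from meas import *
held()
E
```

```text
flange 73 axis-tcp mm [ 3.5 -2.5] zmin -46.7 x ext 0.8 res 3.0
body 40 axis-tcp mm [ 2.  -0.6] zmin -35.0 x ext -1.4 res 1.7
```

Emit:
step_arm --increments '[{"tx":0,"ty":6,"tz":-40,"ax":0,"ay":0,"az":0,"claw":-1},{"tx":0,"ty":0,"tz":-30,"ax":0,"ay":0,"az":0,"claw":-1},{"tx":0,"ty":0,"tz":-14,"ax":0,"ay":0,"az":0,"claw":-1},{"tx":0,"ty":0,"tz":0,"ax":0,"ay":0,"az":0,"claw":-1},{"tx":0,"ty":0,"tz":0,"ax":0,"ay":0,"az":0,"claw":-1}]'

```text
time_s: 4.4
tcp_pos: [0.544, -0.0287, 0.1141]
eef_rot: [-180.0, -0.0, -44.4]
contact_force: [-0.1, -0.2, -0.3]
gripper_width: 0.0276
```

```bash
python3 - <<'E'
from meas import *
s=state(); c=grab('side'); held()
a=c['image'][130:240,250:360]; cv2.imwrite('pics/z3.png',cv2.resize(a,None,fx=5,fy=5,interpolation=cv2.INTER_CUBIC))
E
```

```text
t 4.4 tcp [544.  -28.7 114.1] rot [-180.    -0.   -44.4] F [-0.1 -0.2 -0.3] w 27.6 j [ 18.  16. -26.   0. -49.  28.]
flange 61 axis-tcp mm [ 2.8 -2.4] zmin -46.9 x ext 0.1 res 2.7
body 29 axis-tcp mm [ 2.1 -0.6] zmin -34.8 x ext -1.9 res 1.6
```

View pics/z3.png

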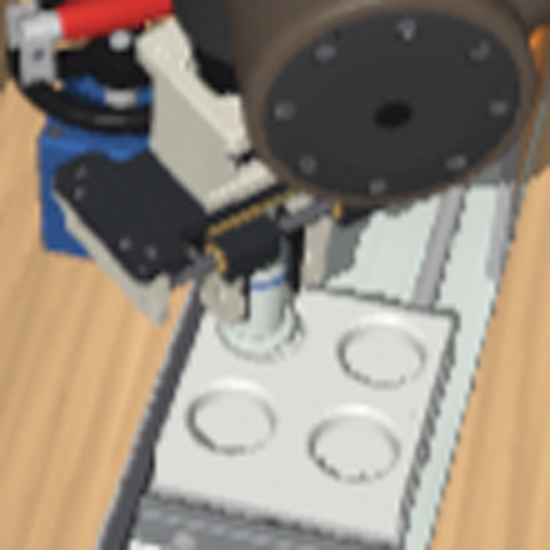

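Emit:
step_arm --increments '[{"tx":0,"ty":-6,"tz":0,"ax":0,"ay":0,"az":0,"claw":-1},{"tx":0,"ty":0,"tz":-6,"ax":0,"ay":0,"az":0,"claw":-1},{"tx":0,"ty":0,"tz":-4,"ax":0,"ay":0,"az":0,"claw":-1},{"tx":0,"ty":0,"tz":-3,"ax":0,"ay":0,"az":0,"claw":-1},{"tx":0,"ty":0,"tz":0,"ax":0,"ay":0,"az":0,"claw":-1}]'

```text
time_s: 5.0
tcp_pos: [0.543, -0.0357, 0.0999]
eef_rot: [179.9, 0.0, -44.5]
contact_force: [0.1, 0.2, -0.9]
gripper_width: 0.0274
```

Emit:
step_arm --increments '[{"tx":0,"ty":0,"tz":-3,"ax":0,"ay":0,"az":0,"claw":-1},{"tx":0,"ty":0,"tz":-2,"ax":0,"ay":0,"az":0,"claw":-1},{"tx":0,"ty":0,"tz":0,"ax":0,"ay":0,"az":0,"claw":-1}]'

```text
time_s: 5.3
tcp_pos: [0.5432, -0.0356, 0.0952]
eef_rot: [180.0, 0.0, -44.5]
contact_force: [0.5, -0.0, -1.1]
gripper_width: 0.0279
```

Emit:
step_arm --increments '[{"tx":0,"ty":0,"tz":-1,"ax":0,"ay":0,"az":0,"claw":-0.3},{"tx":0,"ty":0,"tz":0,"ax":0,"ay":0,"az":0,"claw":0},{"tx":0,"ty":0,"tz":0,"ax":0,"ay":0,"az":0,"claw":0},{"tx":0,"ty":0,"tz":30,"ax":0,"ay":0,"az":0,"claw":0},{"tx":0,"ty":0,"tz":40,"ax":0,"ay":0,"az":0,"claw":0.2},{"tx":0,"ty":20,"tz":40,"ax":0,"ay":0,"az":0,"claw":0.2},{"tx":3,"ty":45,"tz":0,"ax":0,"ay":0,"az":0,"claw":0.2},{"tx":3,"ty":45,"tz":0,"ax":0,"ay":0,"az":0,"claw":0.2},{"tx":3,"ty":45,"tz":0,"ax":0,"ay":0,"az":0,"claw":0.2},{"tx":3,"ty":45,"tz":0,"ax":0,"ay":0,"az":0,"claw":0.2},{"tx":3,"ty":45,"tz":0,"ax":0,"ay":0,"az":0,"claw":0.2},{"tx":3,"ty":45,"tz":0,"ax":0,"ay":0,"az":0,"claw":0.2}]'

```text
time_s: 6.5
tcp_pos: [0.5612, 0.2564, 0.2049]
eef_rot: [-180.0, -0.0, -44.4]
contact_force: [1.2, 0.2, 0.7]
gripper_width: 0.0528
```

```bash
python3 - <<'E'
from meas import *
state(); tops(); print('nest'); tops(.1,.125,(.42,.6,-.1,.1))
E
```

```text
t 6.5 tcp [561.2 256.4 204.9] rot [-180.    -0.   -44.4] F [1.2 0.2 0.7] w 52.8 j [ 43.  17. -10.   0. -63.   3.]
top 64 mid [566. 395.] med [565. 395.  65.]
top 34 mid [458. 298.] med [458. 297.  72.]
top 84 mid [442. 202.] med [442. 202.  64.]
side 108 mid [443. 206.] med [443. 207.  63.]
side 58 mid [460. 302.] med [459. 304.  70.]
side 135 mid [569. 397.] med [568. 400.  64.]
nest
top 88 mid [544. -37.] med [544. -37. 109.]
```

Emit:
step_arm --increments '[{"tx":2,"ty":45,"tz":0,"ax":0,"ay":0,"az":0,"claw":0.2},{"tx":2,"ty":45,"tz":0,"ax":0,"ay":0,"az":0,"claw":0.2},{"tx":2,"ty":46,"tz":0,"ax":0,"ay":0,"az":0,"claw":0.2},{"tx":0,"ty":0,"tz":-40,"ax":0,"ay":0,"az":0,"claw":0.2},{"tx":0,"ty":0,"tz":-40,"ax":0,"ay":0,"az":0,"claw":0.2},{"tx":0,"ty":0,"tz":0,"ax":0,"ay":0,"az":0,"claw":0.2}]'

```text
time_s: 7.3
tcp_pos: [0.5647, 0.3869, 0.1186]
eef_rot: [179.4, 0.0, -44.6]
contact_force: [-0.6, -1.3, -0.6]
gripper_width: 0.0522
```

Emit:
step_arm --increments '[{"tx":3,"ty":9,"tz":0,"ax":0,"ay":0,"az":0,"claw":0.2},{"tx":0,"ty":0,"tz":0,"ax":0,"ay":0,"az":0,"claw":0.2},{"tx":0,"ty":0,"tz":0,"ax":0,"ay":0,"az":0,"claw":0.2}]'

```text
time_s: 7.6
tcp_pos: [0.5716, 0.4, 0.1271]
eef_rot: [-179.8, -0.0, -44.5]
contact_force: [0.1, 0.7, 0.9]
gripper_width: 0.0529
```

Emit:
step_arm --increments '[{"tx":-3,"ty":-3,"tz":-39,"ax":0,"ay":0,"az":0,"claw":0.2},{"tx":0,"ty":0,"tz":-30,"ax":0,"ay":0,"az":0,"claw":0.2},{"tx":0,"ty":0,"tz":-9,"ax":0,"ay":0,"az":0,"claw":0.2},{"tx":0,"ty":0,"tz":0,"ax":0,"ay":0,"az":0,"claw":0.2},{"tx":0,"ty":0,"tz":0,"ax":0,"ay":0,"az":0,"claw":0},{"tx":0,"ty":0,"tz":0,"ax":0,"ay":0,"az":0,"claw":-1},{"tx":0,"ty":0,"tz":0,"ax":0,"ay":0,"az":0,"claw":-1},{"tx":0,"ty":0,"tz":0,"ax":0,"ay":0,"az":0,"claw":-1},{"tx":0,"ty":0,"tz":0,"ax":0,"ay":0,"az":0,"claw":-1}]'

```text
time_s: 8.5
tcp_pos: [0.5678, 0.3969, 0.0477]
eef_rot: [-179.9, -0.0, -44.4]
contact_force: [-0.6, -0.1, 6.5]
gripper_width: 0.0276
```

Emit:
step_arm --increments '[{"tx":0,"ty":0,"tz":30,"ax":0,"ay":0,"az":0,"claw":-1},{"tx":0,"ty":0,"tz":40,"ax":0,"ay":0,"az":0,"claw":-1},{"tx":0,"ty":0,"tz":40,"ax":0,"ay":0,"az":0,"claw":-1},{"tx":-2,"ty":-30,"tz":30,"ax":0,"ay":0,"az":0,"claw":-1},{"tx":-2,"ty":-40,"tz":0,"ax":0,"ay":0,"az":0,"claw":-1},{"tx":-2,"ty":-40,"tz":0,"ax":0,"ay":0,"az":0,"claw":-1},{"tx":-2,"ty":-40,"tz":0,"ax":0,"ay":0,"az":0,"claw":-1},{"tx":-2,"ty":-40,"tz":0,"ax":0,"ay":0,"az":0,"claw":-1},{"tx":-2,"ty":-40,"tz":0,"ax":0,"ay":0,"az":0,"claw":-1},{"tx":-2,"ty":-40,"tz":0,"ax":0,"ay":0,"az":0,"claw":-1},{"tx":-3,"ty":-40,"tz":0,"ax":0,"ay":0,"az":0,"claw":-1},{"tx":-4,"ty":-40,"tz":0,"ax":0,"ay":0,"az":0,"claw":-1}]'

```text
time_s: 9.7
tcp_pos: [0.5459, 0.0449, 0.1866]
eef_rot: [-180.0, 0.0, -44.5]
contact_force: [0.7, -0.0, -0.1]
gripper_width: 0.0274
```

Emit:
step_arm --increments '[{"tx":0,"ty":-20,"tz":-20,"ax":0,"ay":0,"az":0,"claw":-1},{"tx":0,"ty":0,"tz":-30,"ax":0,"ay":0,"az":0,"claw":-1},{"tx":0,"ty":0,"tz":0,"ax":0,"ay":0,"az":0,"claw":-1},{"tx":0,"ty":0,"tz":0,"ax":0,"ay":0,"az":0,"claw":-1},{"tx":0,"ty":0,"tz":0,"ax":0,"ay":0,"az":0,"claw":-1}]'

```text
time_s: 10.2
tcp_pos: [0.5473, 0.0271, 0.1379]
eef_rot: [-179.9, -0.1, -44.4]
contact_force: [0.2, 0.9, -0.7]
gripper_width: 0.0275
```

```bash
python3 - <<'E'
from meas import *
s=state(); held()
E
```

```text
t 10.2 tcp [547.3  27.1 137.9] rot [-1.799e+02 -1.000e-01 -4.440e+01] F [ 0.2  0.9 -0.7] w 27.5 j [ 23.  14. -24.   0. -52.  22.]
flange 56 axis-tcp mm [ 2.4 -1.5] zmin -45.9 x ext -1.0 res 2.4
body 37 axis-tcp mm [1.7 0.1] zmin -34.9 x ext -1.6 res 1.5
```

Emit:
step_arm --increments '[{"tx":0,"ty":0,"tz":-25,"ax":0,"ay":0,"az":0,"claw":-1},{"tx":0,"ty":0,"tz":-8,"ax":0,"ay":0,"az":0,"claw":-1},{"tx":0,"ty":0,"tz":-4,"ax":0,"ay":0,"az":0,"claw":-1},{"tx":0,"ty":0,"tz":-4,"ax":0,"ay":0,"az":0,"claw":-1},{"tx":0,"ty":0,"tz":-3,"ax":0,"ay":0,"az":0,"claw":-1},{"tx":0,"ty":0,"tz":0,"ax":0,"ay":0,"az":0,"claw":-1},{"tx":0,"ty":0,"tz":0,"ax":0,"ay":0,"az":0,"claw":-1}]'

```text
time_s: 10.95
tcp_pos: [0.5466, 0.0265, 0.0929]
eef_rot: [-180.0, -0.0, -44.5]
contact_force: [-0.3, -0.1, -1.1]
gripper_width: 0.0277
```

Emit:
step_arm --increments '[{"tx":0,"ty":0,"tz":-1,"ax":0,"ay":0,"az":0,"claw":-0.3},{"tx":0,"ty":0,"tz":0,"ax":0,"ay":0,"az":0,"claw":0},{"tx":0,"ty":0,"tz":0,"ax":0,"ay":0,"az":0,"claw":0},{"tx":0,"ty":0,"tz":30,"ax":0,"ay":0,"az":0,"claw":0},{"tx":0,"ty":0,"tz":40,"ax":0,"ay":0,"az":0,"claw":0.2},{"tx":0,"ty":20,"tz":40,"ax":0,"ay":0,"az":0,"claw":0.2},{"tx":0,"ty":45,"tz":0,"ax":0,"ay":0,"az":0,"claw":0.2},{"tx":0,"ty":45,"tz":0,"ax":0,"ay":0,"az":0,"claw":0.2},{"tx":-20,"ty":40,"tz":0,"ax":0,"ay":0,"az":0,"claw":0.2},{"tx":-30,"ty":27,"tz":0,"ax":0,"ay":0,"az":0,"claw":0.2},{"tx":0,"ty":0,"tz":0,"ax":0,"ay":0,"az":0,"claw":0.2}]'

```text
time_s: 12.05
tcp_pos: [0.494, 0.2061, 0.2017]
eef_rot: [-180.0, 0.0, -44.2]
contact_force: [-0.1, 0.2, 0.7]
gripper_width: 0.0528
```

```bash
python3 - <<'E'
from meas import *
state(); tops(); print('nest'); tops(.1,.125,(.42,.6,-.1,.1))
E
```

```text
t 12.05 tcp [494.  206.1 201.7] rot [-180.     0.   -44.2] F [-0.1  0.2  0.7] w 52.8 j [ 44.   9. -21.  -0. -60.   2.]
top 33 mid [458. 298.] med [458. 298.  72.]
side 110 mid [443. 205.] med [443. 208.  63.]
side 58 mid [460. 302.] med [459. 304.  70.]
nest
top 87 mid [548.  26.] med [547.  25. 110.]
top 89 mid [544. -37.] med [544. -36. 109.]
```

Emit:
step_arm --increments '[{"tx":-25,"ty":-1,"tz":0,"ax":0,"ay":0,"az":0,"claw":0.2},{"tx":-26,"ty":-1,"tz":0,"ax":0,"ay":0,"az":0,"claw":0.2},{"tx":0,"ty":0,"tz":-40,"ax":0,"ay":0,"az":0,"claw":0.2},{"tx":0,"ty":0,"tz":-40,"ax":0,"ay":0,"az":0,"claw":0.2},{"tx":0,"ty":0,"tz":0,"ax":0,"ay":0,"az":0,"claw":0.2},{"tx":0,"ty":0,"tz":0,"ax":0,"ay":0,"az":0,"claw":0.2},{"tx":0,"ty":0,"tz":0,"ax":0,"ay":0,"az":0,"claw":0.2}]'

```text
time_s: 12.95
tcp_pos: [0.4469, 0.2019, 0.1233]
eef_rot: [-179.9, -0.0, -44.5]
contact_force: [-0.2, -0.6, 0.5]
gripper_width: 0.0524
```

Emit:
step_arm --increments '[{"tx":-4,"ty":2,"tz":-30,"ax":0,"ay":0,"az":0,"claw":0.2},{"tx":0,"ty":0,"tz":-30,"ax":0,"ay":0,"az":0,"claw":0.2},{"tx":0,"ty":0,"tz":-15,"ax":0,"ay":0,"az":0,"claw":0.2},{"tx":0,"ty":0,"tz":0,"ax":0,"ay":0,"az":0,"claw":0.2},{"tx":0,"ty":0,"tz":0,"ax":0,"ay":0,"az":0,"claw":0},{"tx":0,"ty":0,"tz":0,"ax":0,"ay":0,"az":0,"claw":-1},{"tx":0,"ty":0,"tz":0,"ax":0,"ay":0,"az":0,"claw":-1},{"tx":0,"ty":0,"tz":0,"ax":0,"ay":0,"az":0,"claw":-1},{"tx":0,"ty":0,"tz":0,"ax":0,"ay":0,"az":0,"claw":-1}]'

```text
time_s: 13.85
tcp_pos: [0.4419, 0.2039, 0.0475]
eef_rot: [-179.9, -0.0, -44.4]
contact_force: [-0.6, 0.7, 7.5]
gripper_width: 0.0275
```

Emit:
step_arm --increments '[{"tx":0,"ty":0,"tz":30,"ax":0,"ay":0,"az":0,"claw":-1},{"tx":0,"ty":0,"tz":40,"ax":0,"ay":0,"az":0,"claw":-1},{"tx":0,"ty":0,"tz":40,"ax":0,"ay":0,"az":0,"claw":-1},{"tx":0,"ty":-10,"tz":20,"ax":0,"ay":0,"az":0,"claw":-1},{"tx":10,"ty":-40,"tz":0,"ax":0,"ay":0,"az":0,"claw":-1},{"tx":10,"ty":-40,"tz":0,"ax":0,"ay":0,"az":0,"claw":-1},{"tx":10,"ty":-40,"tz":0,"ax":0,"ay":0,"az":0,"claw":-1},{"tx":13,"ty":-43,"tz":0,"ax":0,"ay":0,"az":0,"claw":-1},{"tx":0,"ty":0,"tz":-40,"ax":0,"ay":0,"az":0,"claw":-1},{"tx":0,"ty":0,"tz":0,"ax":0,"ay":0,"az":0,"claw":-1},{"tx":0,"ty":0,"tz":0,"ax":0,"ay":0,"az":0,"claw":-1},{"tx":0,"ty":0,"tz":0,"ax":0,"ay":0,"az":0,"claw":-1}]'

```text
time_s: 15.05
tcp_pos: [0.4851, 0.0313, 0.1379]
eef_rot: [-179.9, -0.0, -44.4]
contact_force: [-0.2, 0.4, -0.7]
gripper_width: 0.0275
```

```bash
python3 - <<'E'
from meas import *
s=state(); held()
E
```

```text
t 15.05 tcp [485.1  31.3 137.9] rot [-179.9   -0.   -44.4] F [-0.2  0.4 -0.7] w 27.5 j [ 27.   9. -31.   0. -50.  19.]
flange 57 axis-tcp mm [ 2.8 -1.4] zmin -46.6 x ext -0.1 res 2.2
body 35 axis-tcp mm [2.2 1. ] zmin -34.6 x ext -2.1 res 1.7
```

Emit:
step_arm --increments '[{"tx":0,"ty":-1,"tz":-25,"ax":0,"ay":0,"az":0,"claw":-1},{"tx":0,"ty":0,"tz":-8,"ax":0,"ay":0,"az":0,"claw":-1},{"tx":0,"ty":0,"tz":-4,"ax":0,"ay":0,"az":0,"claw":-1},{"tx":0,"ty":0,"tz":-4,"ax":0,"ay":0,"az":0,"claw":-1},{"tx":0,"ty":0,"tz":-3,"ax":0,"ay":0,"az":0,"claw":-1},{"tx":0,"ty":0,"tz":0,"ax":0,"ay":0,"az":0,"claw":-1},{"tx":0,"ty":0,"tz":0,"ax":0,"ay":0,"az":0,"claw":-1}]'

```text
time_s: 15.8
tcp_pos: [0.4846, 0.0295, 0.0929]
eef_rot: [-180.0, -0.0, -44.5]
contact_force: [-0.6, -0.8, -1.4]
gripper_width: 0.0277
```

Emit:
step_arm --increments '[{"tx":0,"ty":0,"tz":-1,"ax":0,"ay":0,"az":0,"claw":-0.3},{"tx":0,"ty":0,"tz":0,"ax":0,"ay":0,"az":0,"claw":0},{"tx":0,"ty":0,"tz":0,"ax":0,"ay":0,"az":0,"claw":0},{"tx":0,"ty":0,"tz":30,"ax":0,"ay":0,"az":0,"claw":0},{"tx":0,"ty":0,"tz":40,"ax":0,"ay":0,"az":0,"claw":0},{"tx":0,"ty":20,"tz":45,"ax":0,"ay":0,"az":0,"claw":0},{"tx":0,"ty":45,"tz":45,"ax":0,"ay":0,"az":0,"claw":0},{"tx":0,"ty":45,"tz":0,"ax":0,"ay":0,"az":0,"claw":0},{"tx":0,"ty":45,"tz":0,"ax":0,"ay":0,"az":0,"claw":0},{"tx":0,"ty":45,"tz":0,"ax":0,"ay":0,"az":0,"claw":0},{"tx":0,"ty":0,"tz":0,"ax":0,"ay":0,"az":0,"claw":0}]'

```text
time_s: 16.9
tcp_pos: [0.4846, 0.224, 0.2418]
eef_rot: [-179.9, -0.0, -44.3]
contact_force: [-0.6, -0.4, -1.3]
gripper_width: 0.0441
```

```bash
python3 - <<'E'
from meas import *
state(); tops(); print('nest'); tops(.09,.125,(.42,.6,-.1,.1))
c=grab('top','t4.png'); np.savez('top4.npz',**c); d=grab('side','s4.png'); np.savez('side4.npz',**d)
for n,q in (('top',c),('side',d)):
    W=cloud(q); hsv=cv2.cvtColor(q['image'],cv2.COLOR_BGR2HSV); H,S,V=cv2.split(hsv)
    hub=np.array([.641,-.148]); near=np.hypot(W[...,0]-hub[0],W[...,1]-hub[1])<.085
    m=((H<8)|(H>172))&(S>140)&near&(W[...,2]>.145)
    p=W[m]; v,u=np.nonzero(m)
    rect=cv2.minAreaRect(np.array([ray(q,a,b,.16)[:2] for a,b in zip(u,v)],np.float32)*1000)
    print(n,'red',m.sum(),'rect mm',np.round(rect[0],1),np.round(rect[1],1),round(rect[2],1), 'zmax',np.percentile(p[:,2],95).round(4))
    P=p[p[:,2]>np.percentile(p[:,2],50)][:,:2]; vx,vy,x0,y0=cv2.fitLine(P.astype(np.float32),cv2.DIST_HUBER,0,.01,.01).ravel(); print('ridge line',vx.round(3),vy.round(3),x0.round(4),y0.round(4))
    g=(S<70)&(V>110)&near&(W[...,2]>.142); 
    for o in comps(q,g,4): print(' grey',o[0],o[1],(o[2]*1000).round(0),(o[4]*1000).round(0),(o[5]*1000).round(0))
    b=(V<70)&near&(abs(W[...,2]-.136)<.008)
    Q=W[b][:,:2]; f=least_squares(lambda x:np.maximum(np.hypot(*(Q-x[:2]).T)-.058,0)*1e3,hub); print(' wheel bbox mid',((np.percentile(Q,1,0)+np.percentile(Q,99,0))/2*1000).round(1),b.sum())
    k=cv2.findContours(b.astype(np.uint8),cv2.RETR_EXTERNAL,cv2.CHAIN_APPROX_NONE)[0]; k=max(k,key=len)
    (x,y),R=cv2.minEnclosingCircle(np.array([ray(q,*e[0],.138)[:2] for e in k],np.float32)*1000); print(' circle',round(x,1),round(y,1),round(R,1))
E
```

```text
t 16.9 tcp [484.6 224.  241.8] rot [-179.9   -0.   -44.3] F [-0.6 -0.4 -1.3] w 44.1 j [ 46.   7. -17.   0. -65.  -0.]
top 12 mid [455. 298.] med [455. 295.  70.]
side 61 mid [460. 302.] med [459. 305.  70.]
nest
top 95 mid [546.  24.] med [545.  25. 109.]
top 96 mid [544. -36.] med [543. -36. 109.]
top 95 mid [485.  29.] med [485.  29. 110.]
top red 195 rect mm [ 642.4 -146.6] [64.6 20.9] 30.5 zmax 0.1721
ridge line 0.888 0.459 0.6365 -0.1496
 grey 14 [339.6 175.4] [ 691. -135.  161.] [ 682. -140.  146.] [ 696. -130.  163.]
 grey 53 [334.2 180.4] [ 678. -121.  162.] [ 667. -131.  147.] [ 686. -106.  167.]
 grey 9 [346. 223.] [ 567. -145.  153.] [ 558. -146.  149.] [ 578. -145.  156.]
 wheel bbox mid [ 640.7 -146.4] 766
 circle 640.0 -146.6 59.0
side red 186 rect mm [ 641.4 -143.7] [65.1 29. ] 32.8 zmax 0.17
ridge line 0.881 0.474 0.6387 -0.143
 grey 112 [256.2 136.1] [ 680. -120.  158.] [ 669. -140.  142.] [ 698. -104.  166.]
 wheel bbox mid [ 645.3 -141.2] 395
 circle 637.9 -111.4 43.7
```

View pics/s4.png

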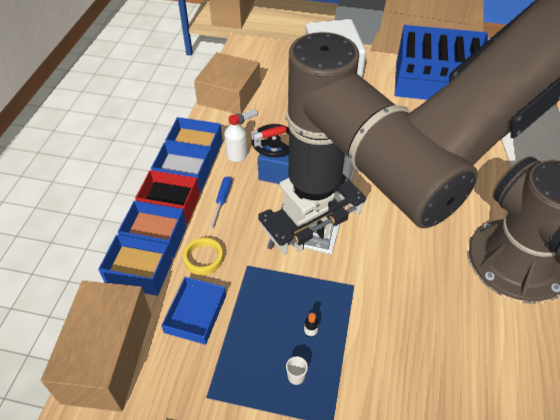

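Mat is clear of housings (side view: only glue (312,325) and cup (297,370) remain). Top depth shows three lenses at z≈109 mm, i.e. all seated. The handle lies at about 28–30° with the hub at (0.641,-0.145). Moving above it with the jaws tangential.

Emit:
step_arm --increments '[{"tx":15,"ty":-37,"tz":1,"ax":0,"ay":0,"az":7.3,"claw":0},{"tx":15,"ty":-37,"tz":1,"ax":0,"ay":0,"az":7.3,"claw":0},{"tx":15,"ty":-37,"tz":1,"ax":0,"ay":0,"az":7.3,"claw":0},{"tx":15,"ty":-37,"tz":1,"ax":0,"ay":0,"az":7.3,"claw":0},{"tx":15,"ty":-37,"tz":1,"ax":0,"ay":0,"az":7.3,"claw":0},{"tx":15,"ty":-37,"tz":1,"ax":0,"ay":0,"az":7.3,"claw":0},{"tx":15,"ty":-37,"tz":1,"ax":0,"ay":0,"az":7.3,"claw":0},{"tx":16,"ty":-37,"tz":1,"ax":0,"ay":0,"az":7.3,"claw":0},{"tx":16,"ty":-37,"tz":1,"ax":0,"ay":0,"az":7.3,"claw":0},{"tx":16,"ty":-37,"tz":1,"ax":0,"ay":0,"az":7.3,"claw":0},{"tx":0,"ty":0,"tz":0,"ax":0,"ay":0,"az":0,"claw":0},{"tx":0,"ty":0,"tz":0,"ax":0,"ay":0,"az":0,"claw":0}]'

```text
time_s: 18.4
tcp_pos: [0.6368, -0.1523, 0.2514]
eef_rot: [-180.0, 0.0, 28.3]
contact_force: [0.2, 0.3, -0.2]
gripper_width: 0.0436
```

Emit:
step_arm --increments '[{"tx":0,"ty":0,"tz":0,"ax":0,"ay":0,"az":0,"claw":0},{"tx":0,"ty":0,"tz":0,"ax":0,"ay":0,"az":0,"claw":0}]'

```text
time_s: 18.6
tcp_pos: [0.6371, -0.1497, 0.2523]
eef_rot: [180.0, -0.0, 28.5]
contact_force: [-0.4, -0.6, 1.1]
gripper_width: 0.044
```

```bash
python3 - <<'E'
from meas import *
s=state(); c=grab('side'); a=c['image'][40:190,190:390]; cv2.imwrite('pics/z5.png',cv2.resize(a,None,fx=4,fy=4,interpolation=cv2.INTER_CUBIC))
E
```

```text
t 18.6 tcp [ 637.1 -149.7  252.3] rot [180.   -0.   28.5] F [-0.4 -0.6  1.1] w 44.0 j [  4.  18.  -2.  -0. -70. 115.]
```

View pics/z5.png

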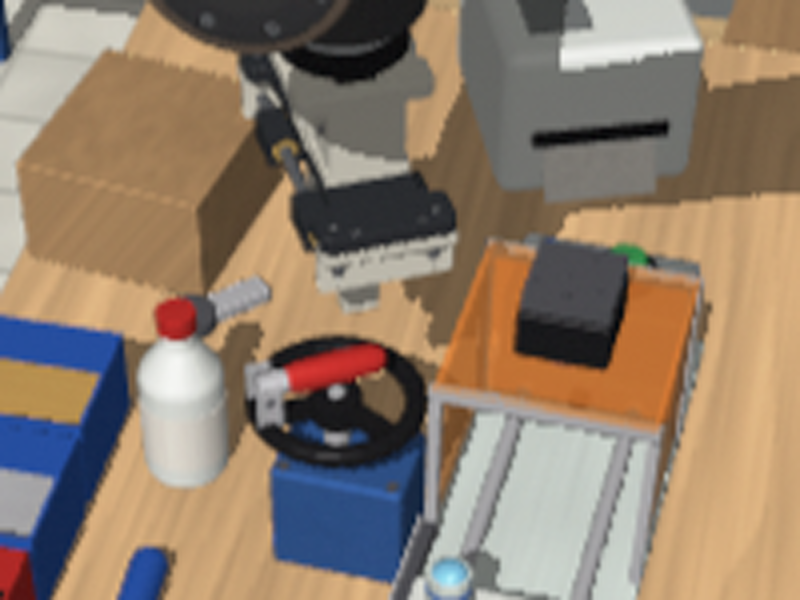

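View: handle folded with the fork at zoom (262,390), hub nut under it, gripper above, nothing in the way. Descending.

Emit:
step_arm --increments '[{"tx":0,"ty":3,"tz":-40,"ax":0,"ay":0,"az":0,"claw":0},{"tx":0,"ty":0,"tz":-30,"ax":0,"ay":0,"az":0,"claw":0},{"tx":0,"ty":0,"tz":-10,"ax":0,"ay":0,"az":0,"claw":0},{"tx":0,"ty":0,"tz":-5,"ax":0,"ay":0,"az":0,"claw":0},{"tx":0,"ty":0,"tz":0,"ax":0,"ay":0,"az":0,"claw":0},{"tx":0,"ty":0,"tz":0,"ax":0,"ay":0,"az":0,"claw":0}]'

```text
time_s: 19.25
tcp_pos: [0.6384, -0.1472, 0.1686]
eef_rot: [179.9, -0.1, 28.6]
contact_force: [0.1, -0.2, -0.0]
gripper_width: 0.0438
```

Emit:
step_arm --increments '[{"tx":0,"ty":0,"tz":-4,"ax":0,"ay":0,"az":0,"claw":0},{"tx":0,"ty":0,"tz":0,"ax":0,"ay":0,"az":0,"claw":-0.4},{"tx":0,"ty":0,"tz":0,"ax":0,"ay":0,"az":0,"claw":-1},{"tx":0,"ty":0,"tz":0,"ax":0,"ay":0,"az":0,"claw":-1},{"tx":0,"ty":0,"tz":0,"ax":0,"ay":0,"az":0,"claw":-1},{"tx":0,"ty":0,"tz":0,"ax":0,"ay":0,"az":0,"claw":-1}]' --newtons 8

```text
time_s: 19.85
tcp_pos: [0.638, -0.1487, 0.1634]
eef_rot: [179.9, -0.0, 28.5]
contact_force: [2.1, -7.1, -0.8]
gripper_width: 0.0206
```

Emit:
step_arm --increments '[{"tx":1,"ty":-2,"tz":0,"ax":0,"ay":0,"az":0,"claw":-1},{"tx":0.6,"ty":0.3,"tz":8,"ax":0,"ay":0,"az":0,"claw":-1},{"tx":1.7,"ty":0.9,"tz":8,"ax":0,"ay":0,"az":0,"claw":-1},{"tx":2.7,"ty":1.5,"tz":7.5,"ax":0,"ay":0,"az":0,"claw":-1},{"tx":3.7,"ty":2,"tz":7,"ax":0,"ay":0,"az":0,"claw":-1},{"tx":0,"ty":0,"tz":0,"ax":0,"ay":0,"az":0,"claw":-1},{"tx":0,"ty":0,"tz":0,"ax":0,"ay":0,"az":0,"claw":-1}]'

```text
time_s: 20.55
tcp_pos: [0.6476, -0.1445, 0.1945]
eef_rot: [179.9, -0.1, 28.6]
contact_force: [-0.8, -1.3, 3.6]
gripper_width: 0.0205
```

```bash
python3 - <<'E'
from meas import *
s=state(); c=grab('side'); a=c['image'][70:170,210:340]; cv2.imwrite('pics/z6.png',cv2.resize(a,None,fx=5,fy=5,interpolation=cv2.INTER_CUBIC))
E
```

```text
t 20.55 tcp [ 647.6 -144.5  194.5] rot [ 1.799e+02 -1.000e-01  2.860e+01] F [-0.8 -1.3  3.6] w 20.5 j [  4.  21.  -5.   0. -64. 114.]
```

View pics/z6.png

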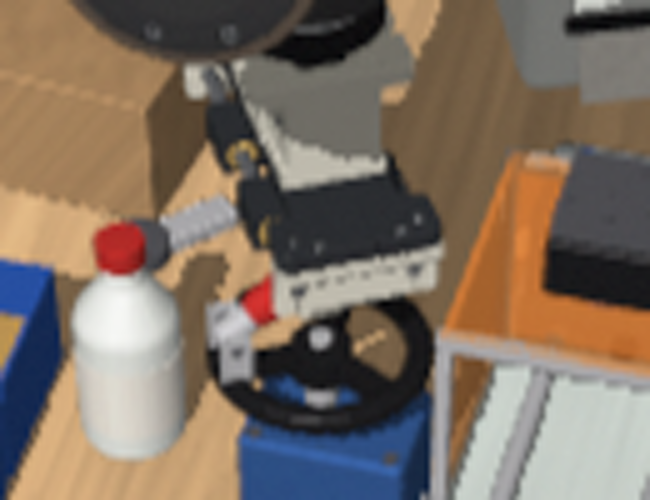

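The handle is swinging up within the jaws (red part at (258,300) now inclined) with only 3.6 N of force. Continuing.

Emit:
step_arm --increments '[{"tx":4.7,"ty":2.5,"tz":6.2,"ax":0,"ay":0,"az":0,"claw":-1},{"tx":5.5,"ty":2.9,"tz":5.3,"ax":0,"ay":0,"az":0,"claw":-1},{"tx":6.2,"ty":3.3,"tz":4.2,"ax":0,"ay":0,"az":0,"claw":-1},{"tx":6.6,"ty":3.6,"tz":3.2,"ax":0,"ay":0,"az":0,"claw":-1},{"tx":7,"ty":3.8,"tz":1.9,"ax":0,"ay":0,"az":0,"claw":-1},{"tx":7,"ty":3.8,"tz":0.6,"ax":0,"ay":0,"az":0,"claw":-1},{"tx":0,"ty":0,"tz":0,"ax":0,"ay":0,"az":0,"claw":-1},{"tx":0,"ty":0,"tz":0,"ax":0,"ay":0,"az":0,"claw":-1}]'

```text
time_s: 21.4
tcp_pos: [0.6856, -0.1238, 0.2155]
eef_rot: [179.9, -0.1, 28.6]
contact_force: [-0.6, 0.6, 4.3]
gripper_width: 0.0206
```

```bash
python3 - <<'E'
from meas import *
s=state(); c=grab('side'); a=c['image'][70:170,210:340]; cv2.imwrite('pics/z7.png',cv2.resize(a,None,fx=5,fy=5,interpolation=cv2.INTER_CUBIC))
E
```

```text
t 21.4 tcp [ 685.6 -123.8  215.5] rot [ 1.799e+02 -1.000e-01  2.860e+01] F [-0.6  0.6  4.3] w 20.6 j [  6.  24.   1.  -0. -68. 113.]
```

View pics/z7.png

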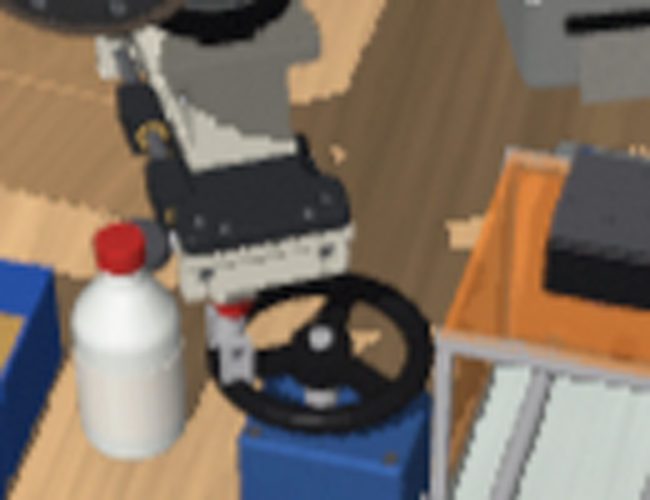

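Handle looks upright (neck vertical at (232,330)). Nudging outward against the stop to be sure.

Emit:
step_arm --increments '[{"tx":1.8,"ty":0.9,"tz":0,"ax":0,"ay":0,"az":0,"claw":-1},{"tx":0,"ty":0,"tz":0,"ax":0,"ay":0,"az":0,"claw":-1},{"tx":0,"ty":0,"tz":0,"ax":0,"ay":0,"az":0,"claw":-1}]' --newtons 12

```text
time_s: 21.75
tcp_pos: [0.686, -0.1237, 0.2154]
eef_rot: [180.0, -0.0, 28.6]
contact_force: [-2.7, -0.1, 6.3]
gripper_width: 0.0209
```

Emit:
step_arm --increments '[{"tx":1.8,"ty":0.9,"tz":0,"ax":0,"ay":0,"az":0,"claw":-1},{"tx":0,"ty":0,"tz":0,"ax":0,"ay":0,"az":0,"claw":-1},{"tx":0,"ty":0,"tz":0,"ax":0,"ay":0,"az":0,"claw":-1}]' --newtons 12

```text
time_s: 22.05
tcp_pos: [0.6873, -0.1231, 0.2153]
eef_rot: [180.0, 0.0, 28.5]
contact_force: [-4.3, -0.3, 6.5]
gripper_width: 0.0205
```

```bash
python3 - <<'E'
import numpy as np
th=np.radians(27.3+15*np.arange(13)); p=49*np.c_[np.cos(th),np.sin(th)]; print(np.diff(p,axis=0).round(1).tolist())
E
```

```text
[[-7.3, 10.5], [-9.8, 8.3], [-11.6, 5.4], [-12.6, 2.3], [-12.7, -1.1], [-12.0, -4.3], [-10.5, -7.3], [-8.3, -9.8], [-5.4, -11.6], [-2.3, -12.6], [1.1, -12.7], [4.3, -12.0]]
```

Emit:
step_arm --increments '[{"tx":-7.3,"ty":10.5,"tz":0,"ax":0,"ay":0,"az":0,"claw":-1},{"tx":-9.8,"ty":8.3,"tz":0,"ax":0,"ay":0,"az":0,"claw":-1},{"tx":-11.6,"ty":5.4,"tz":0,"ax":0,"ay":0,"az":0,"claw":-1},{"tx":-12.6,"ty":2.3,"tz":0,"ax":0,"ay":0,"az":0,"claw":-1},{"tx":0,"ty":0,"tz":0,"ax":0,"ay":0,"az":0,"claw":-1},{"tx":0,"ty":0,"tz":0,"ax":0,"ay":0,"az":0,"claw":-1}]'

```text
time_s: 22.65
tcp_pos: [0.6461, -0.0957, 0.2151]
eef_rot: [-180.0, -0.0, 28.6]
contact_force: [-2.0, 3.3, 6.0]
gripper_width: 0.0208
```

```bash
cat >> meas.py <<'E'
def look(fn,box=(70,190,210,370),f=4):
    c=grab('side'); a=c['image'][box[0]:box[1],box[2]:box[3]]; cv2.imwrite('pics/'+fn,cv2.resize(a,None,fx=f,fy=f,interpolation=cv2.INTER_CUBIC)); return c
E
python3 - <<'E'
from meas import *
s=state(); look('z8.png')
print('nest'); tops(.095,.125,(.42,.6,-.13,.1))
E
```

```text
t 22.65 tcp [646.1 -95.7 215.1] rot [-180.    -0.    28.6] F [-2.   3.3  6. ] w 20.8 j [  9.  20.  -5.  -0. -66. 110.]
nest
top 38 mid [546.   8.] med [547.   6. 109.]
top 97 mid [544. -48.] med [542. -48. 109.]
top 24 mid [545.  23.] med [544.  23. 106.]
top 36 mid [485.  16.] med [484.  16. 110.]
side 101 mid [545. -46.] med [544. -40. 106.]
side 104 mid [547.  16.] med [546.  22. 107.]
side 115 mid [486.  22.] med [485.  25. 106.]
```

View pics/z8.png

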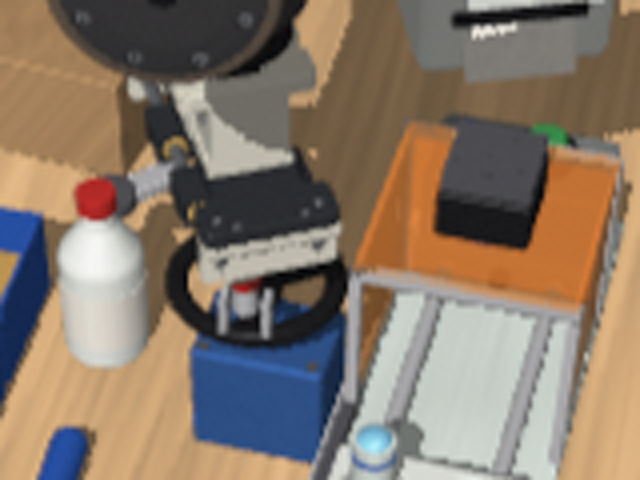

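Cranking works: the slide is in by about 11 mm after 60°, with the handle neck upright at (243,300). The tool pressed inward by about 3 N, so I'm shifting the path 2 mm towards +y.

Emit:
step_arm --increments '[{"tx":-12.7,"ty":0.9,"tz":0,"ax":0,"ay":0,"az":0,"claw":-1},{"tx":-12,"ty":-4.3,"tz":0,"ax":0,"ay":0,"az":0,"claw":-1},{"tx":-10.5,"ty":-7.3,"tz":0,"ax":0,"ay":0,"az":0,"claw":-1},{"tx":-8.3,"ty":-9.8,"tz":0,"ax":0,"ay":0,"az":0,"claw":-1},{"tx":-5.4,"ty":-11.6,"tz":0,"ax":0,"ay":0,"az":0,"claw":-1},{"tx":0,"ty":0,"tz":0,"ax":0,"ay":0,"az":0,"claw":-1},{"tx":0,"ty":0,"tz":0,"ax":0,"ay":0,"az":0,"claw":-1}]'

```text
time_s: 23.5
tcp_pos: [0.6009, -0.1295, 0.2153]
eef_rot: [179.8, -0.3, 28.5]
contact_force: [9.9, -4.8, -1.8]
gripper_width: 0.0206
```

Emit:
step_arm --increments '[{"tx":0.2,"ty":-12.6,"tz":0,"ax":0,"ay":0,"az":0,"claw":-1},{"tx":1.1,"ty":-12.7,"tz":0,"ax":0,"ay":0,"az":0,"claw":-1},{"tx":4.3,"ty":-12,"tz":0,"ax":0,"ay":0,"az":0,"claw":-1},{"tx":0,"ty":0,"tz":0,"ax":0,"ay":0,"az":0,"claw":-1},{"tx":0,"ty":0,"tz":0,"ax":0,"ay":0,"az":0,"claw":-1}]'

```text
time_s: 24.0
tcp_pos: [0.6047, -0.1665, 0.2153]
eef_rot: [179.9, -0.1, 28.5]
contact_force: [3.3, 1.1, 4.7]
gripper_width: 0.0207
```

Emit:
step_arm --increments '[{"tx":7.3,"ty":-10.5,"tz":0,"ax":0,"ay":0,"az":0,"claw":-1},{"tx":9.8,"ty":-8.3,"tz":0,"ax":0,"ay":0,"az":0,"claw":-1},{"tx":11.6,"ty":-5.4,"tz":0,"ax":0,"ay":0,"az":0,"claw":-1},{"tx":12.6,"ty":-2.3,"tz":0,"ax":0,"ay":0,"az":0,"claw":-1},{"tx":0,"ty":0,"tz":0,"ax":0,"ay":0,"az":0,"claw":-1},{"tx":0,"ty":0,"tz":0,"ax":0,"ay":0,"az":0,"claw":-1}]'

```text
time_s: 24.6
tcp_pos: [0.6454, -0.1926, 0.2151]
eef_rot: [180.0, -0.0, 28.6]
contact_force: [0.7, 0.3, 6.0]
gripper_width: 0.0207
```

Emit:
step_arm --increments '[{"tx":12.7,"ty":1.1,"tz":0,"ax":0,"ay":0,"az":0,"claw":-1},{"tx":12,"ty":4.3,"tz":0,"ax":0,"ay":0,"az":0,"claw":-1},{"tx":10.5,"ty":7.3,"tz":0,"ax":0,"ay":0,"az":0,"claw":-1},{"tx":8.3,"ty":9.8,"tz":0,"ax":0,"ay":0,"az":0,"claw":-1},{"tx":5.4,"ty":11.6,"tz":0,"ax":0,"ay":0,"az":0,"claw":-1},{"tx":0,"ty":0,"tz":0,"ax":0,"ay":0,"az":0,"claw":-1},{"tx":0,"ty":0,"tz":0,"ax":0,"ay":0,"az":0,"claw":-1}]'

```text
time_s: 25.3
tcp_pos: [0.6941, -0.1578, 0.2152]
eef_rot: [180.0, -0.0, 28.6]
contact_force: [0.5, 0.7, 6.4]
gripper_width: 0.0207
```

```bash
python3 - <<'E'
from meas import *
s=state(); look('z9.png')
tops(.095,.125,(.42,.6,-.13,.1))
E
```

```text
t 25.3 tcp [ 694.1 -157.8  215.2] rot [180.   -0.   28.6] F [0.5 0.7 6.4] w 20.7 j [  3.  25.   3.   0. -68. 116.]
top 46 mid [541. -97.] med [541. -97. 110.]
side 96 mid [542. -89.] med [541. -84. 106.]
side 110 mid [544. -25.] med [544. -21. 106.]
side 102 mid [483. -23.] med [482. -19. 107.]
```

View pics/z9.png

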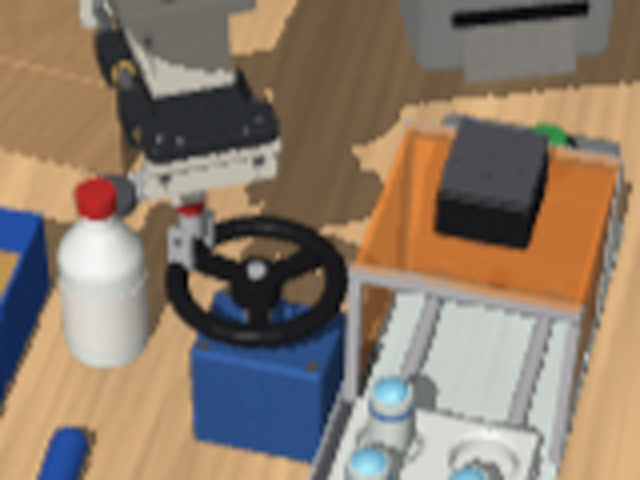

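Slide about 55 mm in and housings standing. The handle is upright (neck at (190,240)) and forces are tiny. Continuing in half turns.

Emit:
step_arm --increments '[{"tx":3.3,"ty":12.6,"tz":0,"ax":0,"ay":0,"az":0,"claw":-1},{"tx":-1.1,"ty":12.7,"tz":0,"ax":0,"ay":0,"az":0,"claw":-1},{"tx":-4.3,"ty":12,"tz":0,"ax":0,"ay":0,"az":0,"claw":-1},{"tx":-7.3,"ty":10.5,"tz":0,"ax":0,"ay":0,"az":0,"claw":-1},{"tx":-9.8,"ty":8.3,"tz":0,"ax":0,"ay":0,"az":0,"claw":-1},{"tx":-11.6,"ty":5.4,"tz":0,"ax":0,"ay":0,"az":0,"claw":-1},{"tx":-12.6,"ty":2.3,"tz":0,"ax":0,"ay":0,"az":0,"claw":-1},{"tx":-12.7,"ty":-1.1,"tz":0,"ax":0,"ay":0,"az":0,"claw":-1},{"tx":-12,"ty":-4.3,"tz":0,"ax":0,"ay":0,"az":0,"claw":-1},{"tx":-10.5,"ty":-7.3,"tz":0,"ax":0,"ay":0,"az":0,"claw":-1},{"tx":-8.3,"ty":-9.8,"tz":0,"ax":0,"ay":0,"az":0,"claw":-1},{"tx":-5.4,"ty":-11.6,"tz":0,"ax":0,"ay":0,"az":0,"claw":-1}]'

```text
time_s: 26.65
tcp_pos: [0.6019, -0.1288, 0.2153]
eef_rot: [179.9, -0.1, 28.6]
contact_force: [7.1, -0.6, 3.2]
gripper_width: 0.0208
```

Emit:
step_arm --increments '[{"tx":0,"ty":0,"tz":0,"ax":0,"ay":0,"az":0,"claw":-1},{"tx":0,"ty":0,"tz":0,"ax":0,"ay":0,"az":0,"claw":-1}]'

```text
time_s: 26.85
tcp_pos: [0.6018, -0.1295, 0.2152]
eef_rot: [179.9, -0.0, 28.5]
contact_force: [4.0, -2.6, 5.0]
gripper_width: 0.0205
```

Emit:
step_arm --increments '[{"tx":-2,"ty":-12.6,"tz":0,"ax":0,"ay":0,"az":0,"claw":-1},{"tx":1.1,"ty":-12.7,"tz":0,"ax":0,"ay":0,"az":0,"claw":-1},{"tx":4.3,"ty":-12,"tz":0,"ax":0,"ay":0,"az":0,"claw":-1},{"tx":7.3,"ty":-10.5,"tz":0,"ax":0,"ay":0,"az":0,"claw":-1},{"tx":9.8,"ty":-8.3,"tz":0,"ax":0,"ay":0,"az":0,"claw":-1},{"tx":11.6,"ty":-5.4,"tz":0,"ax":0,"ay":0,"az":0,"claw":-1},{"tx":12.6,"ty":-2.3,"tz":0,"ax":0,"ay":0,"az":0,"claw":-1},{"tx":12.7,"ty":1.1,"tz":0,"ax":0,"ay":0,"az":0,"claw":-1},{"tx":12,"ty":4.3,"tz":0,"ax":0,"ay":0,"az":0,"claw":-1},{"tx":10.5,"ty":7.3,"tz":0,"ax":0,"ay":0,"az":0,"claw":-1},{"tx":8.3,"ty":9.8,"tz":0,"ax":0,"ay":0,"az":0,"claw":-1},{"tx":5.4,"ty":11.6,"tz":0,"ax":0,"ay":0,"az":0,"claw":-1}]'

```text
time_s: 28.05
tcp_pos: [0.6941, -0.1587, 0.2152]
eef_rot: [-180.0, 0.1, 28.5]
contact_force: [-5.4, -0.7, 9.3]
gripper_width: 0.021
```

Emit:
step_arm --increments '[{"tx":2.3,"ty":12.6,"tz":0,"ax":0,"ay":0,"az":0,"claw":-1},{"tx":-1.1,"ty":12.7,"tz":0,"ax":0,"ay":0,"az":0,"claw":-1},{"tx":-4.3,"ty":12,"tz":0,"ax":0,"ay":0,"az":0,"claw":-1},{"tx":-7.3,"ty":10.5,"tz":0,"ax":0,"ay":0,"az":0,"claw":-1},{"tx":-9.8,"ty":8.3,"tz":0,"ax":0,"ay":0,"az":0,"claw":-1},{"tx":-11.6,"ty":5.4,"tz":0,"ax":0,"ay":0,"az":0,"claw":-1},{"tx":-12.6,"ty":2.3,"tz":0,"ax":0,"ay":0,"az":0,"claw":-1},{"tx":-12.7,"ty":-1.1,"tz":0,"ax":0,"ay":0,"az":0,"claw":-1},{"tx":-12,"ty":-4.3,"tz":0,"ax":0,"ay":0,"az":0,"claw":-1},{"tx":-10.5,"ty":-7.3,"tz":0,"ax":0,"ay":0,"az":0,"claw":-1},{"tx":-8.3,"ty":-9.8,"tz":0,"ax":0,"ay":0,"az":0,"claw":-1},{"tx":-5.4,"ty":-11.6,"tz":0,"ax":0,"ay":0,"az":0,"claw":-1}]'

```text
time_s: 29.25
tcp_pos: [0.6019, -0.1288, 0.2152]
eef_rot: [180.0, -0.1, 28.6]
contact_force: [6.3, -0.2, 3.5]
gripper_width: 0.0205
```

```bash
python3 - <<'E'
from meas import *
s=state(); look('z10.png')
tops(.095,.125,(.42,.6,-.25,.1))
E
```

```text
t 29.25 tcp [ 601.9 -128.8  215.2] rot [ 1.80e+02 -1.00e-01  2.86e+01] F [ 6.3 -0.2  3.5] w 20.5 j [  6.  16. -10.   0. -64. 112.]
top 94 mid [ 538. -122.] med [ 538. -122.  109.]
top 98 mid [ 476. -119.] med [ 476. -118.  109.]
top 13 mid [ 431. -180.] med [ 431. -180.  113.]
side 16 mid [ 430. -206.] med [ 430. -207.  113.]
side 36 mid [ 577. -164.] med [ 576. -148.  111.]
side 57 mid [ 536. -174.] med [ 536. -174.  103.]
side 93 mid [ 540. -120.] med [ 539. -114.  106.]
side 30 mid [ 436. -139.] med [ 436. -138.  111.]
side 94 mid [ 477. -116.] med [ 476. -112.  106.]
```

View pics/z10.png

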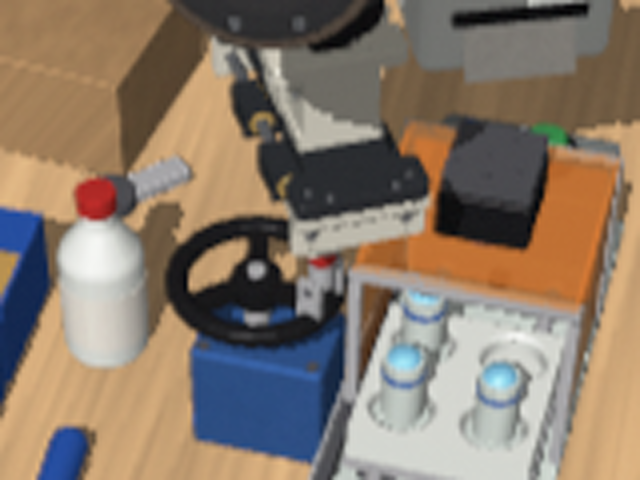

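Housings standing in the nest (zoom (404,385), (498,400), (424,320)) and entering the hood, about 149 mm in. The handle is still upright.

Emit:
step_arm --increments '[{"tx":-2.3,"ty":-12.6,"tz":0,"ax":0,"ay":0,"az":0,"claw":-1},{"tx":1.1,"ty":-12.7,"tz":0,"ax":0,"ay":0,"az":0,"claw":-1},{"tx":4.3,"ty":-12,"tz":0,"ax":0,"ay":0,"az":0,"claw":-1},{"tx":7.3,"ty":-10.5,"tz":0,"ax":0,"ay":0,"az":0,"claw":-1},{"tx":9.8,"ty":-8.3,"tz":0,"ax":0,"ay":0,"az":0,"claw":-1},{"tx":11.6,"ty":-5.4,"tz":0,"ax":0,"ay":0,"az":0,"claw":-1},{"tx":12.6,"ty":-2.3,"tz":0,"ax":0,"ay":0,"az":0,"claw":-1},{"tx":12.7,"ty":1.1,"tz":0,"ax":0,"ay":0,"az":0,"claw":-1},{"tx":12,"ty":4.3,"tz":0,"ax":0,"ay":0,"az":0,"claw":-1},{"tx":10.5,"ty":7.3,"tz":0,"ax":0,"ay":0,"az":0,"claw":-1},{"tx":8.3,"ty":9.8,"tz":0,"ax":0,"ay":0,"az":0,"claw":-1},{"tx":5.4,"ty":11.6,"tz":0,"ax":0,"ay":0,"az":0,"claw":-1}]'

```text
time_s: 30.6
tcp_pos: [0.694, -0.1589, 0.2151]
eef_rot: [-180.0, 0.1, 28.5]
contact_force: [-3.8, -0.2, 9.3]
gripper_width: 0.0208
```

Emit:
step_arm --increments '[{"tx":2.3,"ty":12.6,"tz":0,"ax":0,"ay":0,"az":0,"claw":-1},{"tx":-1.1,"ty":12.7,"tz":0,"ax":0,"ay":0,"az":0,"claw":-1},{"tx":-4.3,"ty":12,"tz":0,"ax":0,"ay":0,"az":0,"claw":-1},{"tx":-7.3,"ty":10.5,"tz":0,"ax":0,"ay":0,"az":0,"claw":-1},{"tx":-9.8,"ty":8.3,"tz":0,"ax":0,"ay":0,"az":0,"claw":-1},{"tx":-11.6,"ty":5.4,"tz":0,"ax":0,"ay":0,"az":0,"claw":-1},{"tx":-12.6,"ty":2.3,"tz":0,"ax":0,"ay":0,"az":0,"claw":-1},{"tx":-12.7,"ty":-1.1,"tz":0,"ax":0,"ay":0,"az":0,"claw":-1},{"tx":-12,"ty":-4.3,"tz":0,"ax":0,"ay":0,"az":0,"claw":-1},{"tx":-10.5,"ty":-7.3,"tz":0,"ax":0,"ay":0,"az":0,"claw":-1},{"tx":-8.3,"ty":-9.8,"tz":0,"ax":0,"ay":0,"az":0,"claw":-1},{"tx":-5.4,"ty":-11.6,"tz":0,"ax":0,"ay":0,"az":0,"claw":-1}]'

```text
time_s: 31.8
tcp_pos: [0.6018, -0.129, 0.2152]
eef_rot: [180.0, -0.1, 28.6]
contact_force: [6.3, -1.4, 4.1]
gripper_width: 0.0211
```

Emit:
step_arm --increments '[{"tx":-2.3,"ty":-12.6,"tz":0,"ax":0,"ay":0,"az":0,"claw":-1},{"tx":1.1,"ty":-12.7,"tz":0,"ax":0,"ay":0,"az":0,"claw":-1},{"tx":2.6,"ty":-8,"tz":0,"ax":0,"ay":0,"az":0,"claw":-1},{"tx":0,"ty":0,"tz":0,"ax":0,"ay":0,"az":0,"claw":-1},{"tx":0,"ty":0,"tz":0,"ax":0,"ay":0,"az":0,"claw":-1}]'

```text
time_s: 32.3
tcp_pos: [0.6013, -0.1621, 0.2134]
eef_rot: [-179.9, 0.2, 28.5]
contact_force: [-1.0, 0.3, -0.2]
gripper_width: 0.0009
```

```bash
python3 - <<'E'
from meas import *
s=state(); look('z11.png',(60,180,220,380),5)
E
```

```text
t 32.3 tcp [ 601.3 -162.1  213.4] rot [-179.9    0.2   28.5] F [-1.   0.3 -0.2] w 0.9 j [  3.  17.  -9.  -0. -64. 116.]
```

View pics/z11.png

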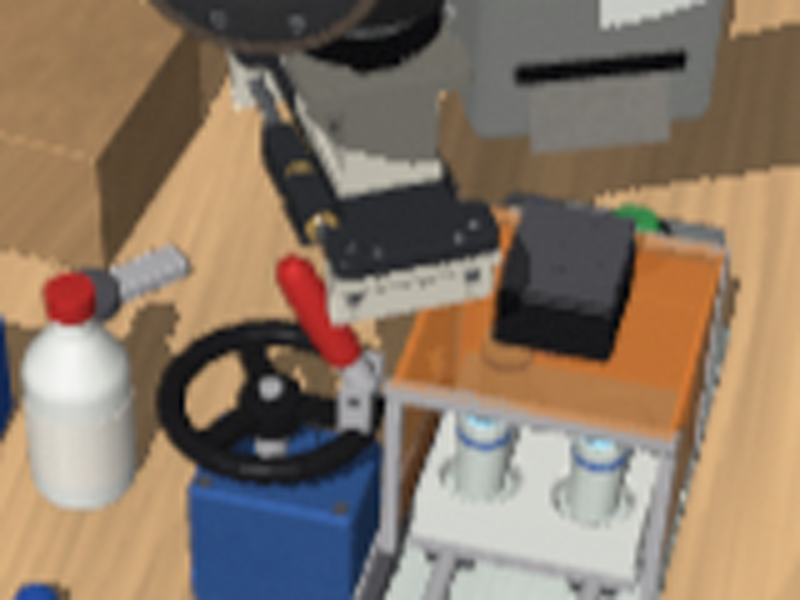

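The handle slipped out of the pads radially near the end and now leans inward (red from (290,270) to (345,355)). The housings are still standing under the hood. I'm measuring the handle line and slide travel before repairing this.

```bash
cat >> meas.py <<'E'
def handle():
    out=[]
    for n in('top','side'):
        q=optics.capture(n); W=cloud(q); H,S,V=cv2.split(cv2.cvtColor(q['image'],cv2.COLOR_BGR2HSV))
        m=((H<8)|(H>172))&(S>140)&(np.hypot(W[...,0]-.646,W[...,1]+.144)<.085)&(W[...,2]>.145)
        m=cv2.morphologyEx(m.astype(np.uint8),cv2.MORPH_OPEN,np.ones((2,2)))>0
        p=W[m].astype(np.float32)
        if len(p)<15: print(n,'few red',len(p)); continue
        f=cv2.fitLine(p,cv2.DIST_HUBER,0,.01,.01).ravel(); d=f[:3]*np.sign(f[2]); t=(p-f[3:])@d
        print(n,len(p),'dir',d.round(3),'elev',np.degrees(np.arcsin(d[2])).round(1),'az',np.degrees(np.arctan2(-d[1],-d[0])).round(1),'ends',((f[3:]+d*np.percentile(t,2))*1e3).round(0),((f[3:]+d*np.percentile(t,98))*1e3).round(0))
        g=(S<70)&(V>100)&(np.hypot(W[...,0]-.646,W[...,1]+.144)<.075)&(W[...,2]>.146)
        for o in comps(q,g,6): print('  grey',o[0],(o[2]*1e3).round(0),(o[4]*1e3).round(0),(o[5]*1e3).round(0))
E
python3 - <<'E'
from meas import *
handle()
tops(.095,.125,(.45,.56,-.28,.1))
# rear edge of the white block in machine y
import numpy as np
yaw=np.radians(-3.4); ey=np.array([-np.sin(yaw),np.cos(yaw)])
for n in('top','side'):
    a=dict(np.load(n+'4.npz')) if n=='top' else dict(np.load('side0.npz')); b=optics.capture(n)
    for c in(a,b):
        W=cloud(c);S=cv2.cvtColor(c['image'],cv2.COLOR_BGR2HSV)
        m=(S[...,1]<60)&(S[...,2]>110)&(abs(W[...,2]-.061)<.004)&(W[...,0]>.45)&(W[...,0]<.57)&(W[...,1]<.1)&(W[...,1]>-.3)
        s=W[m][:,:2]@ey; print(n,'rear edge',np.percentile(s,[95,98,99.5]).round(4))
E
```

```text
top few red 0
side 159 dir [0. 0. 0.] elev 0.0 az -180.0 ends [nan nan nan] [nan nan nan]
  grey 436 [ 594. -114.  336.] [ 572. -194.  299.] [646. -99. 363.]
  grey 6 [ 672. -212.  273.] [ 671. -215.  270.] [ 675. -210.  279.]
  grey 81 [ 593. -136.  158.] [ 585. -163.  146.] [ 602. -122.  173.]
  grey 6 [ 576. -144.  149.] [ 573. -151.  146.] [ 582. -142.  151.]
side 46 mid [ 534. -177.] med [ 534. -176.  102.]
side 46 mid [ 474. -174.] med [ 473. -173.  102.]
top rear edge [0.0849 0.0854 0.0859]Traceback (most recent call last):
  File "<stdin>", line 12, in <module>
    return _quantile_unchecked(
        a, q, axis, out, overwrite_input, method, keepdims, weights)
    return _ureduce(a,
                    func=_quantile_ureduce_func,
    ...<5 lines>...
                    overwrite_input=overwrite_input,
                    method=method)
    r = func(a, **kwargs)
    result = _quantile(arr,
                       quantiles=q,
    ...<2 lines>...
                       out=out,
                       weights=wgt)
    slices_having_nans = np.isnan(arr[-1, ...])
                                  ~~~^^^^^^^^^
IndexError: index -1 is out of bounds for axis 0 with size 0
```

```bash
sed -i 's/        p=W\[m\].astype(np.float32)/        p=W[m].astype(np.float32); p=p[np.isfinite(p).all(1)]/' meas.py
python3 - <<'E'
from meas import *
handle()
yaw=np.radians(-3.4); ey=np.array([-np.sin(yaw),np.cos(yaw)]); ex=np.array([ey[1],-ey[0]])
a=dict(np.load('side0.npz')); b=optics.capture('side')
for c in(a,b):
    W=cloud(c);S=cv2.cvtColor(c['image'],cv2.COLOR_BGR2HSV)
    m=(S[...,1]<70)&(S[...,2]>110)&(abs(W[...,2]-.060)<.007)
    s=W[...,:2]@ey; x=W[...,:2]@ex
    for x0 in (.47,.49,.51,.53,.55,.57):
        k=m&(abs(x-x0)<.008)&(s<.09)&(s>-.3)
        print(round(x0,2),k.sum(),np.percentile(s[k],[1,97,99.5]).round(4) if k.sum() else '')
E
```

```text
top few red 0
side 168 dir [0.443 0.03  0.896] elev 63.7 az -176.1 ends [ 599. -138.  166.] [ 635. -136.  239.]
  grey 440 [ 595. -114.  337.] [ 572. -159.  300.] [632. -98. 363.]
  grey 6 [ 667. -214.  279.] [ 663. -215.  276.] [ 672. -211.  284.]
  grey 7 [ 673. -212.  269.] [ 668. -215.  264.] [ 675. -209.  279.]
  grey 79 [ 592. -136.  160.] [ 585. -159.  146.] [ 602. -125.  168.]
  grey 8 [ 579. -145.  147.] [ 572. -149.  146.] [ 581. -141.  152.]
0.47 152 [-0.0334  0.0881  0.0894]
0.49 114 [-0.0331  0.0877  0.0887]
0.51 247 [-0.0322  0.0872  0.089 ]
0.53 163 [-0.0339  0.088   0.0893]
0.55 104 [-0.0342  0.0875  0.0894]
0.57 201 [-0.0345  0.0873  0.0887]
0.47 79 [-0.1976 -0.1246 -0.1241]
0.49 44 [-0.1508 -0.1248 -0.1227]
0.51 118 [-0.1982 -0.1246 -0.1235]
0.53 96 [-0.1974 -0.1254 -0.1227]
0.55 42 [-0.1484 -0.1235 -0.1224]
0.57 86 [-0.1972 -0.1254 -0.1225]
```

```bash
python3 - <<'E'
from meas import *
yaw=np.radians(-3.4); ey=np.array([-np.sin(yaw),np.cos(yaw)]); ex=np.array([ey[1],-ey[0]])
a=dict(np.load('side0.npz')); b=optics.capture('side')
for c,lim in((a,.13),(b,0)):
    W=cloud(c);S=cv2.cvtColor(c['image'],cv2.COLOR_BGR2HSV)
    s=W[...,:2]@ey; x=W[...,:2]@ex
    for x0 in (.49,.51,.53,.55,.57):
        k=(S[...,1]<70)&(S[...,2]>110)&(abs(x-x0)<.006)&(W[...,2]>.0575)&(W[...,2]<.066)&(s<lim)&(s>lim-.16)
        # image-edge: bottom-most white pixel column-wise, cast on z=.061
        v,u=np.nonzero(k); e=[ray(c,uu,v[u==uu].max()+.5,.061)[:2]@ey for uu in np.unique(u)]
        print(round(x0,2),k.sum(),np.median(e).round(4),np.percentile(s[k],[97,99.5]).round(4))
E
```

```text
0.49 55 0.0421 [0.0875 0.089 ]
0.51 154 0.0509 [0.086 0.088]
0.53 77 0.0516 [0.0879 0.0896]
0.55 49 0.0389 [0.0894 0.091 ]
0.57 147 0.0512 [0.0853 0.0884]
0.49 20 -0.1255 [-0.1247 -0.1234]
0.51 27 -0.1259 [-0.1281 -0.1275]
0.53 20 -0.1251 [-0.1254 -0.1254]
0.55 18 -0.1262 [-0.1251 -0.1246]
0.57 24 -0.1248 [-0.1254 -0.1217]
```

Handle elevation is about 64° at azimuth ~180°, with the slide at about 0.2145 m, a few mm short of the stop. Regrasping: lift, turn the jaws to y, straddle the leaning handle.

Emit:
step_arm --increments '[{"tx":0,"ty":0,"tz":30,"ax":0,"ay":0,"az":0,"claw":-1},{"tx":0,"ty":0,"tz":40,"ax":0,"ay":0,"az":0,"claw":-1},{"tx":0,"ty":5,"tz":20,"ax":0,"ay":0,"az":-7,"claw":0.2},{"tx":5,"ty":5,"tz":0,"ax":0,"ay":0,"az":-7,"claw":0.2},{"tx":7,"ty":5,"tz":0,"ax":0,"ay":0,"az":-7,"claw":0.2},{"tx":7,"ty":5,"tz":0,"ax":0,"ay":0,"az":-7.5,"claw":0.2},{"tx":0,"ty":0,"tz":0,"ax":0,"ay":0,"az":0,"claw":0.2},{"tx":0,"ty":0,"tz":0,"ax":0,"ay":0,"az":0,"claw":0.2},{"tx":0,"ty":0,"tz":0,"ax":0,"ay":0,"az":0,"claw":0.2}]'

```text
time_s: 33.7
tcp_pos: [0.6216, -0.1418, 0.3049]
eef_rot: [-180.0, -0.0, 0.2]
contact_force: [-0.0, -0.2, -0.8]
gripper_width: 0.0498
```

```bash
python3 - <<'E'
from meas import *
state(); handle(); c=grab('top','t12.png')
a=c['image'][150:250,290:420]; 
cv2.imwrite('pics/z12.png',np.hstack([cv2.resize(a,None,fx=3,fy=3,interpolation=cv2.INTER_CUBIC),cv2.resize(grab('side')['image'][70:170,210:340],None,fx=3,fy=3,interpolation=cv2.INTER_CUBIC)]))
E
```

```text
t 33.7 tcp [ 621.6 -141.8  304.9] rot [-180.    -0.     0.2] F [-0.  -0.2 -0.8] w 49.8 j [  5.  15.   1.  -0. -76.  86.]
top 116 dir [-0.098  0.207  0.973] elev 76.8 az -64.6 ends [ 620. -171.   83.] [ 606. -141.  224.]
  grey 210 [ 598. -101.  452.] [ 582. -128.  442.] [632. -92. 455.]
  grey 64 [621. -92. 407.] [597. -97. 377.] [654. -91. 431.]
  grey 17 [ 592. -130.  161.] [ 586. -132.  148.] [ 602. -129.  167.]
  grey 24 [ 592. -142.  166.] [ 587. -147.  158.] [ 599. -137.  175.]
  grey 13 [ 591. -158.  161.] [ 585. -161.  153.] [ 599. -156.  164.]
  grey 7 [ 580. -146.  152.] [ 573. -153.  148.] [ 581. -145.  157.]
side 189 dir [ 0.518 -0.     0.855] elev 58.8 az 180.0 ends [ 596. -138.  167.] [ 631. -138.  223.]
  grey 761 [622. -92. 432.] [ 583. -135.  390.] [661. -86. 454.]
  grey 88 [621. -99. 300.] [ 610. -112.  287.] [632. -95. 315.]
  grey 81 [ 593. -135.  159.] [ 585. -161.  146.] [ 603. -125.  171.]
  grey 6 [ 579. -144.  150.] [ 573. -147.  146.] [ 581. -141.  152.]
```

View pics/z12.png

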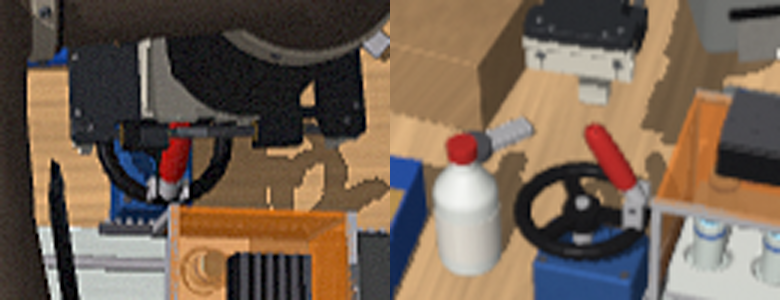

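Top and side crops: the handle leans inward along +x from the fork at top-crop (165,190), and the jaws straddle it in y. Descending and gripping.

Emit:
step_arm --increments '[{"tx":2,"ty":1,"tz":-35,"ax":0,"ay":0,"az":0,"claw":0.2},{"tx":0,"ty":0,"tz":-35,"ax":0,"ay":0,"az":0,"claw":0.2},{"tx":0,"ty":0,"tz":-20,"ax":0,"ay":0,"az":0,"claw":0.2},{"tx":0,"ty":0,"tz":-7,"ax":0,"ay":0,"az":0,"claw":0.2},{"tx":0,"ty":0,"tz":0,"ax":0,"ay":0,"az":0,"claw":0.2},{"tx":0,"ty":0,"tz":0,"ax":0,"ay":0,"az":0,"claw":-0.3},{"tx":0,"ty":0,"tz":0,"ax":0,"ay":0,"az":0,"claw":-1},{"tx":0,"ty":0,"tz":0,"ax":0,"ay":0,"az":0,"claw":-1},{"tx":0,"ty":0,"tz":0,"ax":0,"ay":0,"az":0,"claw":-1},{"tx":0,"ty":0,"tz":0,"ax":0,"ay":0,"az":0,"claw":-1}]' --newtons 12

```text
time_s: 34.9
tcp_pos: [0.6241, -0.1423, 0.209]
eef_rot: [179.9, -0.1, 0.0]
contact_force: [-0.7, -7.7, 1.8]
gripper_width: 0.0216
```

Emit:
step_arm --increments '[{"tx":0,"ty":-2,"tz":0,"ax":0,"ay":0,"az":0,"claw":-1},{"tx":-6.3,"ty":0,"tz":3,"ax":0,"ay":0,"az":0,"claw":-1},{"tx":-6.7,"ty":0,"tz":2.3,"ax":0,"ay":0,"az":0,"claw":-1},{"tx":-7,"ty":0,"tz":1.3,"ax":0,"ay":0,"az":0,"claw":-1},{"tx":-7,"ty":0,"tz":0.5,"ax":0,"ay":0,"az":0,"claw":-1},{"tx":0,"ty":0,"tz":0,"ax":0,"ay":0,"az":0,"claw":-1},{"tx":0,"ty":0,"tz":0,"ax":0,"ay":0,"az":0,"claw":-1}]'

```text
time_s: 35.6
tcp_pos: [0.5966, -0.1427, 0.216]
eef_rot: [180.0, -0.1, 0.1]
contact_force: [0.2, -1.3, 8.4]
gripper_width: 0.0207
```

Emit:
step_arm --increments '[{"tx":-2,"ty":0,"tz":0,"ax":0,"ay":0,"az":0,"claw":-1},{"tx":0,"ty":0,"tz":0,"ax":0,"ay":0,"az":0,"claw":-1},{"tx":0,"ty":0,"tz":0,"ax":0,"ay":0,"az":0,"claw":-1}]'

```text
time_s: 35.9
tcp_pos: [0.5956, -0.1426, 0.216]
eef_rot: [180.0, -0.1, 0.1]
contact_force: [3.3, -2.1, 6.9]
gripper_width: 0.0206
```

```bash
python3 - <<'E'
from meas import *
state(); handle(); look('z13.png',(60,180,220,380),5)
E
```

```text
t 35.9 tcp [ 595.6 -142.6  216. ] rot [ 1.8e+02 -1.0e-01  1.0e-01] F [ 3.3 -2.1  6.9] w 20.6 j [  5.  16. -10.   0. -64.  85.]
top few red 0
side 18 dir [0.312 0.707 0.634] elev 39.4 az -113.8 ends [ 587. -149.  159.] [ 596. -129.  177.]
  grey 317 [607. -92. 340.] [ 590. -160.  284.] [634. -87. 364.]
  grey 7 [ 574. -132.  314.] [ 573. -136.  311.] [ 576. -127.  317.]
  grey 24 [ 596. -116.  201.] [ 586. -139.  174.] [ 606. -108.  208.]
  grey 69 [ 592. -130.  158.] [ 578. -156.  148.] [ 604. -122.  170.]
```

Emit:
step_arm --increments '[{"tx":0,"ty":-4.3,"tz":0,"ax":0,"ay":0,"az":5,"claw":-1},{"tx":0,"ty":0,"tz":0,"ax":0,"ay":0,"az":0,"claw":-1},{"tx":0,"ty":0,"tz":0,"ax":0,"ay":0,"az":0,"claw":-1}]' --newtons 20

```text
time_s: 36.35
tcp_pos: [0.5955, -0.1457, 0.216]
eef_rot: [-179.9, -0.1, 5.1]
contact_force: [1.7, 5.1, 7.9]
gripper_width: 0.0202
```

Emit:
step_arm --increments '[{"tx":0.5,"ty":-4.3,"tz":0,"ax":0,"ay":0,"az":5,"claw":-1},{"tx":0,"ty":0,"tz":0,"ax":0,"ay":0,"az":0,"claw":-1},{"tx":0,"ty":0,"tz":0,"ax":0,"ay":0,"az":0,"claw":-1}]'

```text
time_s: 36.65
tcp_pos: [0.596, -0.1475, 0.2161]
eef_rot: [-179.7, -0.2, 10.1]
contact_force: [-0.3, 16.2, 13.6]
gripper_width: 0.0213
```

```bash
python3 - <<'E'
from meas import *
yaw=np.radians(-3.4); ey=np.array([-np.sin(yaw),np.cos(yaw)]); ex=np.array([ey[1],-ey[0]])
b=optics.capture('side')
W=cloud(b);S=cv2.cvtColor(b['image'],cv2.COLOR_BGR2HSV); s=W[...,:2]@ey; x=W[...,:2]@ex
for x0 in (.49,.51,.53,.55,.57):
    k=(S[...,1]<70)&(S[...,2]>110)&(abs(x-x0)<.006)&(W[...,2]>.0575)&(W[...,2]<.066)&(s<0)&(s>-.16)
    h=(abs(x-x0)<.006)&(W[...,2]>.148)&(W[...,2]<.158)&(s<-.05)&(s>-.3)
    print(x0,'rear',np.percentile(s[k],[97,99.5]).round(4),'hood front',np.percentile(s[h],[1,50,97,99.5]).round(4),h.sum())
a=dict(np.load('top0.npz')); W=cloud(a); s=W[...,:2]@ey; x=W[...,:2]@ex
h=(W[...,2]>.148)&(W[...,2]<.158)&(x>.46)&(x<.57)&(s<0)&(s>-.4); print('top hood s',np.percentile(s[h],[.5,2,98,99.5]).round(4))
h=(abs(W[...,2]-.061)<.004)&(x>.46)&(x<.57)&(s<.2)&(s>-.06); print('top nest start s',np.percentile(s[h],[.5,2,98,99.5]).round(4))
a=dict(np.load('side0.npz')); W=cloud(a); s=W[...,:2]@ey; x=W[...,:2]@ex
h=(abs(W[...,2]-.061)<.003)&(x>.46)&(x<.57)&(s<.2)&(s>-.06); print('side nest start s',np.percentile(s[h],[.5,2,98,99.5]).round(4))
E
```

```text
0.49 rear [-0.1241 -0.1233] hood front [-0.263  -0.1428 -0.109  -0.1067] 94
0.51 rear [-0.1242 -0.1235] hood front [-0.1611 -0.1338 -0.1104 -0.1055] 71
0.53 rear [-0.1244 -0.1228] hood front [-0.1604 -0.1333 -0.1058 -0.1053] 73
0.55 rear [-0.1261 -0.1248] hood front [-0.2615 -0.1498 -0.1088 -0.1077] 103
0.57 rear [-0.1271 -0.1242] hood front [-0.2636 -0.1867 -0.1114 -0.1083] 168
top hood s [-0.2678 -0.2661 -0.1121 -0.1113]
top nest start s [-0.0355 -0.0341  0.0847  0.0855]
side nest start s [-0.0336 -0.0321  0.0879  0.0899]
```

The stop is reached: the slide's rear edge is 17 mm inside the hood front (16 expected at 0.22 m), and the wheel resists at 16 N, so the slide simply started a few mm in. The handle is upright. Relaxing, squaring the jaws to the tangent, then folding.

Emit:
step_arm --increments '[{"tx":1,"ty":2.5,"tz":0,"ax":0,"ay":0,"az":-4,"claw":-1},{"tx":0,"ty":0,"tz":0,"ax":0,"ay":0,"az":-3,"claw":-1},{"tx":0,"ty":0,"tz":0,"ax":0,"ay":0,"az":0,"claw":-1},{"tx":0,"ty":0,"tz":0,"ax":0,"ay":0,"az":0,"claw":-1},{"tx":0,"ty":0,"tz":0,"ax":0,"ay":0,"az":0,"claw":-1}]' --newtons 8

```text
time_s: 37.2
tcp_pos: [0.5963, -0.1466, 0.2155]
eef_rot: [-179.9, -0.0, 3.1]
contact_force: [-0.0, 7.5, 9.1]
gripper_width: 0.0207
```

Emit:
step_arm --increments '[{"tx":0,"ty":1,"tz":0,"ax":0,"ay":0,"az":0,"claw":-1},{"tx":8.1,"ty":0.3,"tz":-0.6,"ax":0,"ay":0,"az":0,"claw":-1},{"tx":8,"ty":0.3,"tz":-1.9,"ax":0,"ay":0,"az":0,"claw":-1},{"tx":7.5,"ty":0.3,"tz":-3.2,"ax":0,"ay":0,"az":0,"claw":-1},{"tx":7,"ty":0.3,"tz":-4.2,"ax":0,"ay":0,"az":0,"claw":-1},{"tx":6.2,"ty":0.2,"tz":-5.3,"ax":0,"ay":0,"az":0,"claw":-1},{"tx":0,"ty":0,"tz":0,"ax":0,"ay":0,"az":0,"claw":-1},{"tx":0,"ty":0,"tz":0,"ax":0,"ay":0,"az":0,"claw":-1}]'

```text
time_s: 38.0
tcp_pos: [0.633, -0.1467, 0.1988]
eef_rot: [-180.0, 0.1, 3.0]
contact_force: [-0.1, -0.6, -2.7]
gripper_width: 0.0216
```

```bash
python3 - <<'E'
from meas import *
state(); handle()
E
```

```text
t 38.0 tcp [ 633.  -146.7  198.8] rot [-1.8e+02  1.0e-01  3.0e+00] F [-0.1 -0.6 -2.7] w 21.6 j [  4.  20.  -6.  -0. -64.  89.]
top 38 dir [-0.223  0.266  0.938] elev 69.7 az -49.9 ends [ 626. -173.   85.] [ 603. -145.  182.]
  grey 39 [630. -97. 299.] [ 606. -103.  287.] [654. -95. 316.]
  grey 154 [ 607. -106.  346.] [ 592. -126.  342.] [637. -98. 349.]
  grey 22 [ 592. -140.  162.] [ 587. -147.  158.] [ 602. -137.  172.]
  grey 17 [ 592. -130.  162.] [ 587. -133.  149.] [ 602. -128.  166.]
  grey 7 [ 580. -146.  154.] [ 572. -153.  151.] [ 581. -145.  155.]
side few red 6
```

Emit:
step_arm --increments '[{"tx":5.3,"ty":0.2,"tz":-6.2,"ax":0,"ay":0,"az":0,"claw":-1},{"tx":4.3,"ty":0.2,"tz":-7,"ax":0,"ay":0,"az":0,"claw":-1},{"tx":3.1,"ty":0.1,"tz":-7.5,"ax":0,"ay":0,"az":0,"claw":-1},{"tx":1.9,"ty":0.1,"tz":-8,"ax":0,"ay":0,"az":0,"claw":-1},{"tx":0.6,"ty":0,"tz":-5,"ax":0,"ay":0,"az":0,"claw":-1},{"tx":0,"ty":0,"tz":0,"ax":0,"ay":0,"az":0,"claw":-1},{"tx":0,"ty":0,"tz":0,"ax":0,"ay":0,"az":0,"claw":-1}]'

```text
time_s: 38.8
tcp_pos: [0.6496, -0.1467, 0.1657]
eef_rot: [179.9, -0.1, 3.1]
contact_force: [2.5, -6.8, -0.7]
gripper_width: 0.0216
```

Emit:
step_arm --increments '[{"tx":0,"ty":-1.5,"tz":-2,"ax":0,"ay":0,"az":0,"claw":-1},{"tx":0,"ty":0,"tz":0,"ax":0,"ay":0,"az":0,"claw":-1},{"tx":0,"ty":0,"tz":0,"ax":0,"ay":0,"az":0,"claw":-1}]'

```text
time_s: 39.1
tcp_pos: [0.6496, -0.1472, 0.1641]
eef_rot: [180.0, -0.1, 3.1]
contact_force: [5.2, -3.1, -1.2]
gripper_width: 0.0217
```

Emit:
step_arm --increments '[{"tx":0,"ty":0,"tz":0,"ax":0,"ay":0,"az":0,"claw":-0.3},{"tx":0,"ty":0,"tz":0,"ax":0,"ay":0,"az":0,"claw":0},{"tx":0,"ty":0,"tz":0,"ax":0,"ay":0,"az":0,"claw":0},{"tx":0,"ty":0,"tz":30,"ax":0,"ay":0,"az":0,"claw":0},{"tx":0,"ty":0,"tz":40,"ax":0,"ay":0,"az":0,"claw":0},{"tx":0,"ty":0,"tz":40,"ax":0,"ay":0,"az":0,"claw":-1},{"tx":0,"ty":0,"tz":0,"ax":0,"ay":0,"az":0,"claw":-1},{"tx":0,"ty":0,"tz":0,"ax":0,"ay":0,"az":0,"claw":-1}]'

```text
time_s: 39.9
tcp_pos: [0.6483, -0.147, 0.2751]
eef_rot: [-180.0, -0.1, 3.1]
contact_force: [-0.2, 1.1, -1.6]
gripper_width: 0.0255
```

```bash
python3 - <<'E'
from meas import *
state(); handle()
yaw=np.radians(-3.4); ey=np.array([-np.sin(yaw),np.cos(yaw)]); ex=np.array([ey[1],-ey[0]])
b=optics.capture('side')
W=cloud(b);S=cv2.cvtColor(b['image'],cv2.COLOR_BGR2HSV); s=W[...,:2]@ey; x=W[...,:2]@ex
for x0 in (.49,.51,.53,.55):
    k=(S[...,1]<70)&(S[...,2]>110)&(abs(x-x0)<.006)&(W[...,2]>.0575)&(W[...,2]<.066)&(s<0)&(s>-.16); print(np.percentile(s[k],[97,99.5]).round(4))
H,S2,V=cv2.split(S); 
cv2.imwrite('pics/s14.png',b['image'])
c=optics.capture('top'); H,S2,V=cv2.split(cv2.cvtColor(c['image'],cv2.COLOR_BGR2HSV)); W=cloud(c)
for o in comps(c,(H>45)&(H<80)&(S2>120)&(W[...,1]<-.3)&(W[...,1]>-.4),15): print('green',o)
g=(H>45)&(H<80)&(S2>120)&(W[...,1]<-.3)&(W[...,1]>-.4); v,u=np.nonzero(g)
if len(u): print(ray(c,(u.min()+u.max())/2,(v.min()+v.max())/2,.110))
g=cv2.inRange(S,(45,100,50),(85,255,255)); W=cloud(b); g=(g>0)&(np.hypot(W[...,0]-.48,W[...,1]+.35)<.04); v,u=np.nonzero(g)
if len(u): print('side',len(u),ray(b,u.mean(),v.mean(),.110),np.nanmedian(W[g],0))
E
```

```text
t 39.9 tcp [ 648.3 -147.   275.1] rot [-1.8e+02 -1.0e-01  3.1e+00] F [-0.2  1.1 -1.6] w 25.5 j [  4.  19.   2.  -0. -73.  89.]
top 126 dir [-0.16   0.336  0.928] elev 68.2 az -64.5 ends [ 639. -172.   99.] [ 626. -145.  172.]
  grey 229 [ 623. -106.  422.] [ 607. -141.  372.] [666. -97. 425.]
  grey 69 [648. -97. 379.] [ 621. -104.  346.] [683. -96. 406.]
  grey 10 [ 609. -141.  421.] [ 608. -148.  419.] [ 611. -137.  423.]
  grey 40 [ 598. -142.  163.] [ 588. -151.  159.] [ 607. -137.  167.]
  grey 17 [ 592. -130.  162.] [ 587. -133.  148.] [ 602. -129.  166.]
  grey 16 [ 593. -158.  162.] [ 585. -160.  153.] [ 600. -156.  166.]
  grey 7 [ 580. -146.  154.] [ 573. -153.  146.] [ 581. -145.  156.]
side 193 dir [ 0.994 -0.06   0.088] elev 5.1 az 176.6 ends [ 608. -138.  161.] [ 669. -141.  167.]
  grey 750 [644. -97. 402.] [ 607. -162.  334.] [686. -91. 423.]
  grey 37 [ 646. -120.  263.] [ 635. -124.  253.] [ 656. -117.  268.]
  grey 90 [ 595. -139.  158.] [ 585. -164.  146.] [ 608. -124.  166.]
  grey 7 [ 577. -143.  149.] [ 573. -151.  146.] [ 582. -142.  153.]
[-0.1232 -0.1223]
[-0.1247 -0.1224]
[-0.1251 -0.1249]
[-0.1236 -0.1223]
green (np.int32(120), array([425.6, 257.2]), array([ 0.4801, -0.3515,  0.1128]), np.float64(0.1167), array([ 0.465, -0.37 ,  0.102]), array([ 0.497, -0.338,  0.121]))
[ 0.4805746  -0.35267542  0.11      ]
side 21 [ 0.47514712 -0.35475404  0.11      ] [ 0.47460696 -0.35463917  0.11104041]
```

Fold measures about 5° (limit 11°). For margin I'm pressing the outer end down gently with closed fingertips to handle-top height.

Emit:
step_arm --increments '[{"tx":22,"ty":3,"tz":0,"ax":0,"ay":0,"az":0,"claw":-1},{"tx":0,"ty":0,"tz":-35,"ax":0,"ay":0,"az":0,"claw":-1},{"tx":0,"ty":0,"tz":-35,"ax":0,"ay":0,"az":0,"claw":-1},{"tx":0,"ty":0,"tz":-12,"ax":0,"ay":0,"az":0,"claw":-1},{"tx":0,"ty":0,"tz":0,"ax":0,"ay":0,"az":0,"claw":-1},{"tx":0,"ty":0,"tz":0,"ax":0,"ay":0,"az":0,"claw":-1}]'

```text
time_s: 40.7
tcp_pos: [0.6708, -0.1446, 0.193]
eef_rot: [180.0, -0.0, 3.1]
contact_force: [0.3, 0.1, 1.3]
gripper_width: 0.0007
```

Emit:
step_arm --increments '[{"tx":0,"ty":0,"tz":-4,"ax":0,"ay":0,"az":0,"claw":-1},{"tx":0,"ty":0,"tz":-3,"ax":0,"ay":0,"az":0,"claw":-1},{"tx":0,"ty":0,"tz":0,"ax":0,"ay":0,"az":0,"claw":-1}]'

```text
time_s: 41.0
tcp_pos: [0.6706, -0.1443, 0.1857]
eef_rot: [180.0, -0.1, 3.0]
contact_force: [0.4, 0.6, 1.3]
gripper_width: 0.0002
```

The handle is flat: fingertips at 0.1667 m, the flat handle-top height, with no contact. Moving to the button.

Emit:
step_arm --increments '[{"tx":0,"ty":0,"tz":35,"ax":0,"ay":0,"az":0,"claw":-1},{"tx":0,"ty":0,"tz":42,"ax":0,"ay":0,"az":0,"claw":-1},{"tx":-27,"ty":-29,"tz":0,"ax":0,"ay":0,"az":-8.5,"claw":-1},{"tx":-27,"ty":-29,"tz":0,"ax":0,"ay":0,"az":-8.5,"claw":-1},{"tx":-27,"ty":-30,"tz":0,"ax":0,"ay":0,"az":-8.5,"claw":-1},{"tx":-27,"ty":-30,"tz":0,"ax":0,"ay":0,"az":-8.5,"claw":-1},{"tx":-27,"ty":-30,"tz":0,"ax":0,"ay":0,"az":-8.5,"claw":-1},{"tx":-28,"ty":-30,"tz":0,"ax":0,"ay":0,"az":-8.5,"claw":-1},{"tx":-28,"ty":-29,"tz":0,"ax":0,"ay":0,"az":-8.5,"claw":-1},{"tx":0,"ty":0,"tz":0,"ax":0,"ay":0,"az":-8.5,"claw":-1},{"tx":0,"ty":0,"tz":0,"ax":0,"ay":0,"az":-8.5,"claw":-1},{"tx":0,"ty":0,"tz":0,"ax":0,"ay":0,"az":0,"claw":-1}]'

```text
time_s: 42.2
tcp_pos: [0.4789, -0.3517, 0.2626]
eef_rot: [-180.0, -0.0, -73.6]
contact_force: [-0.1, -0.3, -0.8]
gripper_width: 0.0003
```

Emit:
step_arm --increments '[{"tx":0,"ty":0,"tz":0,"ax":0,"ay":0,"az":0,"claw":-1}]'

```text
time_s: 42.3
tcp_pos: [0.4793, -0.3513, 0.2623]
eef_rot: [-180.0, -0.0, -73.2]
contact_force: [-0.8, 0.3, 0.4]
gripper_width: 0.0005
```

```bash
python3 - <<'E'
from meas import *
state(); handle(); look('z15.png',(60,180,220,380),5)
E
```

```text
t 42.3 tcp [ 479.3 -351.3  262.3] rot [-180.    -0.   -73.2] F [-0.8  0.3  0.4] w 0.5 j [-17.  12.  -8.   0. -69.  34.]
top 184 dir [-0.998  0.006  0.06 ] elev 3.4 az -0.3 ends [ 674. -148.  162.] [ 610. -147.  166.]
  grey 36 [ 599. -143.  163.] [ 590. -148.  157.] [ 608. -137.  166.]
  grey 16 [ 593. -130.  163.] [ 587. -133.  147.] [ 602. -129.  166.]
  grey 16 [ 592. -158.  161.] [ 585. -161.  156.] [ 600. -155.  165.]
  grey 7 [ 580. -146.  152.] [ 573. -153.  149.] [ 581. -146.  155.]
side 190 dir [ 0.999 -0.004  0.043] elev 2.5 az 179.8 ends [ 609. -138.  159.] [ 669. -139.  161.]
  grey 101 [ 595. -139.  158.] [ 572. -158.  146.] [ 608. -124.  165.]
```

View pics/z15.png

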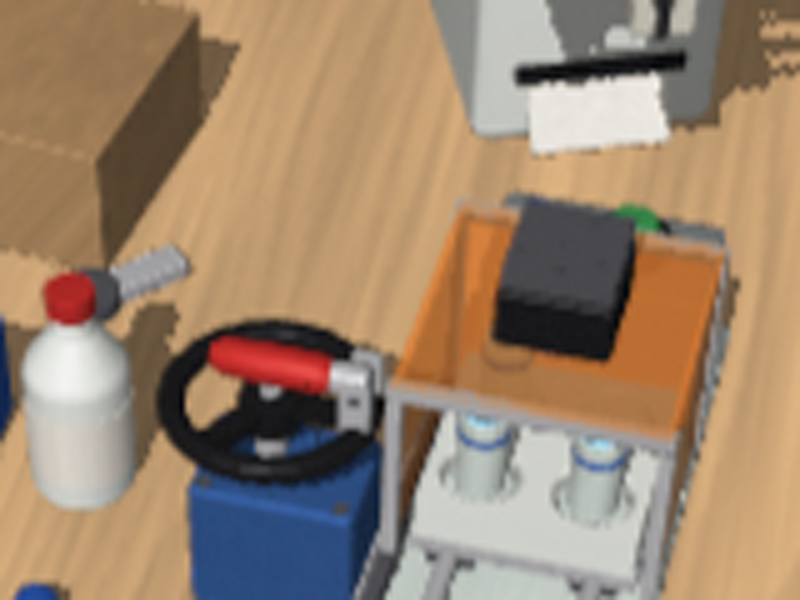

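The handle is folded flat at (270,365), and the slide is in with housings standing at (485,450) and (597,480). Pressing the button.

Emit:
step_arm --increments '[{"tx":0,"ty":0,"tz":-45,"ax":0,"ay":0,"az":0,"claw":-1},{"tx":0,"ty":0,"tz":-45,"ax":0,"ay":0,"az":0,"claw":-1},{"tx":0,"ty":0,"tz":-35,"ax":0,"ay":0,"az":0,"claw":-1},{"tx":0,"ty":0,"tz":-6,"ax":0,"ay":0,"az":0,"claw":-1},{"tx":0,"ty":0,"tz":0,"ax":0,"ay":0,"az":0,"claw":-1}]'

```text
time_s: 42.95
tcp_pos: [0.4788, -0.3511, 0.1309]
eef_rot: [179.9, 0.1, -73.4]
contact_force: [-1.4, 0.9, 3.8]
gripper_width: 0.0004
```

Emit:
step_arm --increments '[{"tx":0,"ty":0,"tz":-3,"ax":0,"ay":0,"az":0,"claw":-1},{"tx":0,"ty":0,"tz":-3,"ax":0,"ay":0,"az":0,"claw":-1},{"tx":0,"ty":0,"tz":0,"ax":0,"ay":0,"az":0,"claw":-1},{"tx":0,"ty":0,"tz":0,"ax":0,"ay":0,"az":0,"claw":-1}]'

```text
time_s: 43.35
tcp_pos: [0.4804, -0.3518, 0.1273]
eef_rot: [-179.8, -0.1, -73.4]
contact_force: [-2.2, 1.8, 7.8]
gripper_width: 0.0006
```

Emit:
step_arm --increments '[{"tx":0,"ty":0,"tz":-2,"ax":0,"ay":0,"az":0,"claw":-1},{"tx":0,"ty":0,"tz":0,"ax":0,"ay":0,"az":0,"claw":-1},{"tx":0,"ty":0,"tz":0,"ax":0,"ay":0,"az":0,"claw":-1}]'

```text
time_s: 43.65
tcp_pos: [0.4805, -0.3519, 0.127]
eef_rot: [-179.8, -0.2, -73.4]
contact_force: [-4.7, 6.0, 21.4]
gripper_width: 0.0005
```

```bash
python3 - <<'E'
from meas import *
print(r.finger_overhang); state()
c=grab('top'); d=grab('side')
W=cloud(c)
for n,q in(('top',c),('side',d)):
    W=cloud(q); g=(cv2.inRange(cv2.cvtColor(q['image'],cv2.COLOR_BGR2HSV),(45,100,40),(85,255,255))>0)&(np.hypot(W[...,0]-.48,W[...,1]+.352)<.04); print(n,g.sum(),np.nanpercentile(W[g][:,2],[10,50,90]) if g.any() else '')
u,v=map(int,proj(c,[.48,-.352,.11])); U,V=map(int,proj(d,[.48,-.352,.11]))
f=lambda a:cv2.resize(a,None,fx=6,fy=6,interpolation=cv2.INTER_CUBIC)
cv2.imwrite('pics/z16.png',np.hstack([f(c['image'][v-32:v+32,u-32:u+32]),f(d['image'][V-32:V+32,U-32:U+32])]))
E
```

```text
0.019
t 43.65 tcp [ 480.5 -351.9  127. ] rot [-179.8   -0.2  -73.4] F [-4.7  6.  21.4] w 0.5 j [-17.  19. -19.   0. -52.  34.]
top 1 [0.10987731 0.10987731 0.10987731]
side 0
```

View pics/z16.png

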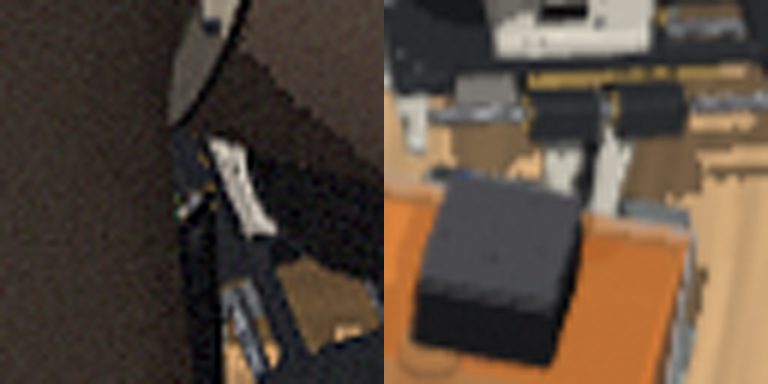

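Contact is hard now, but I want to be sure the button itself went through its travel. I'm releasing it and taking a slow force profile.

Emit:
step_arm --increments '[{"tx":0,"ty":0,"tz":15,"ax":0,"ay":0,"az":0,"claw":-1},{"tx":0,"ty":0,"tz":0,"ax":0,"ay":0,"az":0,"claw":-1},{"tx":0,"ty":0,"tz":0,"ax":0,"ay":0,"az":0,"claw":-1},{"tx":0,"ty":0,"tz":0,"ax":0,"ay":0,"az":0,"claw":-1}]'

```text
time_s: 44.15
tcp_pos: [0.4792, -0.3512, 0.1379]
eef_rot: [-180.0, 0.0, -73.5]
contact_force: [0.1, 0.8, 0.3]
gripper_width: 0.0009
```

Emit:
step_arm --increments '[{"tx":0,"ty":0,"tz":-3,"ax":0,"ay":0,"az":0,"claw":-1},{"tx":0,"ty":0,"tz":0,"ax":0,"ay":0,"az":0,"claw":-1},{"tx":0,"ty":0,"tz":0,"ax":0,"ay":0,"az":0,"claw":-1}]'

```text
time_s: 44.45
tcp_pos: [0.479, -0.3512, 0.1344]
eef_rot: [180.0, 0.0, -73.5]
contact_force: [-0.0, -0.3, -0.4]
gripper_width: 0.0004
```

Emit:
step_arm --increments '[{"tx":0,"ty":0,"tz":-2,"ax":0,"ay":0,"az":0,"claw":-1},{"tx":0,"ty":0,"tz":0,"ax":0,"ay":0,"az":0,"claw":-1},{"tx":0,"ty":0,"tz":0,"ax":0,"ay":0,"az":0,"claw":-1}]'

```text
time_s: 44.75
tcp_pos: [0.4793, -0.3514, 0.1331]
eef_rot: [-180.0, -0.0, -73.5]
contact_force: [0.6, -0.3, 1.0]
gripper_width: 0.0001
```

Emit:
step_arm --increments '[{"tx":0,"ty":0,"tz":-2,"ax":0,"ay":0,"az":0,"claw":-1},{"tx":0,"ty":0,"tz":0,"ax":0,"ay":0,"az":0,"claw":-1},{"tx":0,"ty":0,"tz":0,"ax":0,"ay":0,"az":0,"claw":-1}]'

```text
time_s: 45.05
tcp_pos: [0.4794, -0.3514, 0.1312]
eef_rot: [-180.0, -0.0, -73.4]
contact_force: [-1.1, -0.3, 3.4]
gripper_width: 0.0008
```

Emit:
step_arm --increments '[{"tx":0,"ty":0,"tz":-2,"ax":0,"ay":0,"az":0,"claw":-1},{"tx":0,"ty":0,"tz":0,"ax":0,"ay":0,"az":0,"claw":-1},{"tx":0,"ty":0,"tz":0,"ax":0,"ay":0,"az":0,"claw":-1}]'

```text
time_s: 45.35
tcp_pos: [0.4794, -0.3514, 0.1292]
eef_rot: [-180.0, -0.0, -73.4]
contact_force: [0.5, 0.8, 4.0]
gripper_width: 0.0008
```

Emit:
step_arm --increments '[{"tx":0,"ty":0,"tz":-2,"ax":0,"ay":0,"az":0,"claw":-1},{"tx":0,"ty":0,"tz":0,"ax":0,"ay":0,"az":0,"claw":-1},{"tx":0,"ty":0,"tz":0,"ax":0,"ay":0,"az":0,"claw":-1}]'

```text
time_s: 45.65
tcp_pos: [0.4794, -0.3514, 0.1273]
eef_rot: [-180.0, -0.0, -73.4]
contact_force: [-1.0, 0.5, 5.6]
gripper_width: 0.0004
```

The profile is a spring ramp (1.0, 3.4, 4.0, 5.6 N over 6 mm), then the hard stop seen before, so the button is pressed fully. One last firm press, then release and retreat.

Emit:
step_arm --increments '[{"tx":0,"ty":0,"tz":-1.5,"ax":0,"ay":0,"az":0,"claw":-1},{"tx":0,"ty":0,"tz":0,"ax":0,"ay":0,"az":0,"claw":-1},{"tx":0,"ty":0,"tz":20,"ax":0,"ay":0,"az":0,"claw":-1},{"tx":0,"ty":0,"tz":40,"ax":0,"ay":0,"az":0,"claw":-1},{"tx":0,"ty":0,"tz":45,"ax":0,"ay":0,"az":0,"claw":-1},{"tx":0,"ty":0,"tz":40,"ax":0,"ay":0,"az":0,"claw":-1},{"tx":-10,"ty":-40,"tz":0,"ax":0,"ay":0,"az":0,"claw":-1},{"tx":-10,"ty":-40,"tz":0,"ax":0,"ay":0,"az":0,"claw":-1},{"tx":-10,"ty":-40,"tz":0,"ax":0,"ay":0,"az":0,"claw":-1},{"tx":0,"ty":0,"tz":0,"ax":0,"ay":0,"az":0,"claw":-1},{"tx":0,"ty":0,"tz":0,"ax":0,"ay":0,"az":0,"claw":-1},{"tx":0,"ty":0,"tz":0,"ax":0,"ay":0,"az":0,"claw":-1}]'

```text
time_s: 46.85
tcp_pos: [0.4491, -0.4707, 0.2698]
eef_rot: [180.0, 0.1, -73.5]
contact_force: [-0.6, 0.3, 0.7]
gripper_width: 0.0008
```

```bash
python3 - <<'E'
from meas import *
state(); handle()
yaw=np.radians(-3.4); ey=np.array([-np.sin(yaw),np.cos(yaw)]); ex=np.array([ey[1],-ey[0]])
b=optics.capture('side'); W=cloud(b);S=cv2.cvtColor(b['image'],cv2.COLOR_BGR2HSV); s=W[...,:2]@ey; x=W[...,:2]@ex
print('rear',[np.percentile(s[k],97).round(4) for x0 in (.49,.51,.53,.55) for k in [(S[...,1]<70)&(S[...,2]>110)&(abs(x-x0)<.006)&(W[...,2]>.0575)&(W[...,2]<.066)&(s<0)&(s>-.16)]])
tops(.095,.12,(.45,.56,-.28,.1)); print('mat'); tops()
c=optics.capture('top'); W=cloud(c)
g=(cv2.inRange(cv2.cvtColor(c['image'],cv2.COLOR_BGR2HSV),(45,120,0),(80,255,255))>0)&(W[...,1]<-.3)&(W[...,1]>-.4)
print('green z',np.nanpercentile(W[g][:,2],[50,95]))
# bystanders: image change since start outside machine/arm
a=cv2.imread('pics/top0.png'); d=cv2.absdiff(a,c['image']).max(2)>60
for nm,(u0,u1,v0,v1) in dict(tray=(150,208,160,205),tape=(210,250,152,192),driver=(260,322,158,178),solvent=(343,372,143,176),cup=(128,152,258,282),glue=(168,192,262,284)).items(): print(nm,d[v0:v1,u0:u1].mean().round(3))
E
```

```text
t 46.85 tcp [ 449.1 -470.7  269.8] rot [ 1.80e+02  1.00e-01 -7.35e+01] F [-0.6  0.3  0.7] w 0.8 j [-29.  18.  -0.  -0. -72.  46.]
top 184 dir [-0.998  0.004  0.059] elev 3.4 az -0.2 ends [ 674. -147.  163.] [ 610. -147.  166.]
  grey 35 [ 599. -143.  163.] [ 589. -148.  157.] [ 607. -137.  169.]
  grey 16 [ 593. -130.  162.] [ 587. -133.  147.] [ 603. -129.  164.]
  grey 15 [ 594. -158.  162.] [ 586. -161.  154.] [ 601. -156.  165.]
  grey 7 [ 580. -146.  152.] [ 573. -153.  151.] [ 581. -145.  153.]
side 190 dir [-0.996  0.083  0.041] elev 2.3 az -4.8 ends [ 668. -142.  157.] [ 609. -137.  160.]
  grey 90 [ 596. -139.  159.] [ 586. -162.  147.] [ 609. -123.  165.]
  grey 7 [ 578. -145.  147.] [ 573. -148.  147.] [ 581. -142.  154.]
rear [np.float64(-0.1242), np.float64(-0.1257), np.float64(-0.1264), np.float64(-0.1229)]
side 46 mid [ 536. -178.] med [ 536. -177.  102.]
side 46 mid [ 474. -173.] med [ 473. -172.  103.]
mat
top 34 mid [458. 298.] med [457. 297.  71.]
side 60 mid [460. 302.] med [459. 305.  70.]
green z [0.11232914 0.11659248]
tray 0.0
tape 0.0
driver 0.0
solvent 0.0
cup 0.0
glue 0.0
```

```bash
python3 -c "
from plant import r
print(r.close_job())"
```

```text
the job is handed in; nothing more can be done
None
```

The curing batch is done and handed in at about 47 s of the 210 s allowed; the job reports no verdict, so what follows is from my own checks. All three housings on the mat went into pockets. I raised the handle, cranked the slide in to its stop, folded the handle flat, and pressed and released the green button.

**What went wrong on the way:** near the end of cranking, the wheel met its stop about 25° before I expected it. The handle slipped out of the jaws and dropped to about 60°. I gripped it again, stood it upright against its stop, and pushed until the wheel resisted firmly (16 N). Only then did I fold it.

**Last checks:**
- **Slide:** its rear edge sits about 17 mm inside the hood front, against 16 mm expected when fully in. Measured travel from the start was only about 0.214 m. That agrees only if the slide began a few mm in, as the first picture suggests.
- **Handle:** flat to within about 3°, where the limit is 11°.
- **Housings:** two were seen standing in the final look. The third, deeper under the hood, was hidden then; I last saw it standing at about 150 mm of travel.
- **Button:** the force rose to about 5.6 N over about 6 mm, then met a hard stop (21 N). Afterwards the button was back at its starting height.
- **Bystanders:** the top view shows no change at any of the six since the start.
- **Robot:** the arm is clear of everything.

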